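Scrub the sample cups and seal them in the dry box

TASK

Scrub out the sample cups that are on the bench with the long brush, white first, then blue, then orange: in each, run the brush head down to the bottom, back up to the mouth and down to the bottom again; then stand the brush back in its holder. Stand all the cups upright inside the grey dry box, lay the gasketed lid on it and press the lid down one corner at a time until it sits flat and sealed all round. Leave the other things on the bench where they are.

Things in the scene. Friction and masses are not known exactly. Their poses are not given: they have to be found in the camera images.
- box: grey open dry box, fixed. Inside 120 (its x) x 195 mm (its y), walls 5 mm, floor 5 mm thick, rim 100 mm above its underside, with an 18 mm wide flange (156 x 231 mm outside) carrying a black rubber gasket whose four corner pieces stand 8 mm proud of the rim. Origin: centre of its underside, z up.
- lid: blue loose lid, about 350 g: plate 156 (x) x 231 (y) x 8 mm; lip below 14 mm deep, 106 x 187 mm (4 to 7 mm play in the box); black bar handle on top, 70 (x) x 16 (y) x 30 mm tall, centred. Origin: middle of the lip's foot; plate top at z 22, handle top at 52 mm. Starts handle up on the bench; fits either way round. Origin 94 mm above the box's on the unpressed gasket, 86 sealed.
- cup_white: white open plastic sample cup, round and straight, outside 50 mm, inside 42 mm, 75 mm tall, floor 5 mm thick, about 120 g, standing upright; may be absent. Origin: centre of its underside, z up along its axis.
- cup_blue: blue open plastic sample cup, round and straight, outside 50 mm, inside 42 mm, 75 mm tall, floor 5 mm thick, about 120 g, standing upright; may be absent. Origin: centre of its underside, z up along its axis.
- cup_orange: orange open plastic sample cup, round and straight, outside 50 mm, inside 42 mm, 75 mm tall, floor 5 mm thick, about 120 g, standing upright; may be absent. Origin: centre of its underside, z up along its axis.
- brush: long bottle brush, 70 g, standing upright head down in its holder; 180 mm long. From its lower end (the origin): white round bristle head 28 mm across up to 50 mm, 8 mm steel rod up to 118 mm, green square handle 14 x 14 mm (faces along its x and y) from 118 to 180 mm. The head is rigid. z runs up the brush to the handle.
- holder: fixed steel holder for the brush: round pot, outside 60 mm, inside 51 mm, 60 mm tall, floor 5 mm thick. Origin: centre of its underside.
- lid_c0 (a point): yellow dot on the lid's top face near its -x,-y corner (66 mm along x, 103.5 mm along y from the middle), the place to press; 108 mm above the box's underside when that corner is sealed, 116 mm when it lies on the unpressed gasket.
- lid_c1 (a point): yellow dot on the lid's top face near its -x,+y corner (66 mm along x, 103.5 mm along y from the middle), the place to press; 108 mm above the box's underside when that corner is sealed, 116 mm when it lies on the unpressed gasket.
- lid_c2 (a point): yellow dot on the lid's top face near its +x,+y corner (66 mm along x, 103.5 mm along y from the middle), the place to press; 108 mm above the box's underside when that corner is sealed, 116 mm when it lies on the unpressed gasket.
- lid_c3 (a point): yellow dot on the lid's top face near its +x,-y corner (66 mm along x, 103.5 mm along y from the middle), the place to press; 108 mm above the box's underside when that corner is sealed, 116 mm when it lies on the unpressed gasket.
- pad0 (a joint): gasket corner piece at the box's -x,-y corner (centre 69 mm along x, 106.5 mm along y from the box's middle): 0 = standing 8 mm proud, 0.008 m = pressed flush with the rim. Takes about 9 N to press down and stays where it is left.
- pad1 (a joint): gasket corner piece at the box's -x,+y corner (centre 69 mm along x, 106.5 mm along y from the box's middle): 0 = standing 8 mm proud, 0.008 m = pressed flush with the rim. Takes about 9 N to press down and stays where it is left.
- pad2 (a joint): gasket corner piece at the box's +x,+y corner (centre 69 mm along x, 106.5 mm along y from the box's middle): 0 = standing 8 mm proud, 0.008 m = pressed flush with the rim. Takes about 9 N to press down and stays where it is left.
- pad3 (a joint): gasket corner piece at the box's +x,-y corner (centre 69 mm along x, 106.5 mm along y from the box's middle): 0 = standing 8 mm proud, 0.008 m = pressed flush with the rim. Takes about 9 N to press down and stays where it is left.
- culture_bottle: amber culture bottle, 38 mm across, 125 tall, blue cap (mm), loose, not part of the job. Origin: centre of its underside.
- wash_bottle: white bottle, 60 mm across, 150 tall, red cap (mm), loose, not part of the job. Origin: centre of its underside.
- tape: tan roll of tape lying flat, 90 mm across, 24 tall (mm), loose, not part of the job. Origin: centre of its underside.
- notepad: white notepad 90 x 130 x 12 (mm), loose, not part of the job. Origin: centre of its underside.
- mouse: black computer mouse 100 x 58 x 30 (mm), loose, not part of the job. Origin: centre of its underside.
- cap: spare red bottle cap lying flat, 24 mm across, 12 tall (mm), loose, not part of the job. Origin: centre of its underside.
- tip_box: yellow tip box 85 x 120 x 60 (mm), loose, not part of the job. Origin: centre of its underside.

How it is judged:
By the outcome, as a careful person would: the job done as asked, in the order asked, and still so for the second after the job is handed in, with the robot touching nothing.
Of cup_white, cup_blue, cup_orange only 2 to 3 are there at a start; the rules pass over those that are not, and their reading is None.
At some moment in a run one of cup_white, cup_blue, cup_orange, lid may be knocked a few centimetres aside while the robot is not near it.
It also fails if it takes over 210 s, if anything falls off the work surface, if the arm or the gripper's body presses on something with over 40 N, if the wrist force passes 120 N, or if a joint passes its speed limit or range.

ROBOT

A 6-joint arm with a two-finger parallel gripper is mounted at the origin on the work surface. World frame = base frame: x ahead of the robot, y to its left, z up, the work surface at z = 0. Lengths are in m, angles in rad, forces in N, time in s.
With the tool pointing down it reaches from about 0.35 to 0.85 m from the base axis. Payload 8.1 kg.
Tool frame: the origin (TCP) lies at the very end of the fingers, on their centre line; the grasp point (between the pads) lies 19 mm behind it; z points along the fingers, y is the direction in which the jaws open and shut (so a half turn about z gives the same grasp; the last joint's range is limited). The gripper opens to 93 mm and grips with 3 to 60 N. Pads are 15 mm wide; open, the fingers measure 128 mm over their backs; the gripper's body (75 mm by 188 mm) begins 65 mm behind the grasp point.
Start: joints at [-0.085, 0.13, 1.488, -0, 1.523, -0.085], TCP at [0.6, 0, 0.219] pointing down, gripper open.
Joint ranges: [-2.96, 2.96], [-0.89, 2.26], [0.02, 2.5], [-1.34, 4.48], [0, 2.73], [-2.66, 2.66]. Speed limits (rad/s): [2.39, 2.39, 2.79, 3.14, 3.14, 3.14].

INTERFACE

Orientations are given as a rotation vector (axis times angle).
In Python, from plant import robot gives the robot as it stands.
- The arm moves only by the shell command python3 -m creep 'ROWS' [FORCE]. ROWS is JSON, a list of rows, each an object of numbers: "x", "y", "z": the shift along the world's x, y, z in m; "wx", "wy", "wz": the turn, a rotation vector about the world's x, y, z in degrees; "hand": the finger opening in m, from 0 to 0.093. A call has 1 to 10 rows; each row shifts and turns the commanded pose from where the row before left it; what a row does not reach is not made up. A row lasts 1/8 s, in which the tool goes at most 62.5 mm and 10.7 degrees, less where a joint would pass 70% of its speed; a pose out of reach is approached as far as the arm can. A call is refused whole if a number of a shift passes 0.0625 or a number of a turn 10.7, either way. A call with a gripper value outside its range is refused whole. The fingers move at their own pace and stop on an object; FORCE is the grip in N (left out, the last holds). Time passes only in rows, so rows that do not move let the fingers close. It gives the time, the measured TCP pose, the force and the opening at its end, in the units of the state.
- robot.read_state(): the state, without advancing time (a new reading comes with each control period).
- robot.read_camera(name): name is "scene" or "side" or "wrist"; returns (picture, depth): 384x512x3 uint8, red, green, blue; 384x512 float32, m along the optical axis (not along the pixel's ray), 0 where there is no reading.
- robot.camera_info(name): a dict with "fov_y" (degrees; the focal length in pixels is half the picture's height over the tangent of half this angle, whatever the lens; pixels are square), "cx", "cy" (the principal point, pixels), "D" ([k1, k2, p1, p2, k3] as OpenCV has them; the pictures are not rectified), "rvec" (rotation vector, rad) and "tvec" (3), from world to camera coordinates, as OpenCV has them. Camera axes: x right, y down, z forward; pixel columns grow to the right and rows downward; lengths in m; the calibration is good to about 2 mm. A picture is of the moment at which its call begins: read the wrist's pose just before it. camera_info takes no time and is no camera call; for the wrist camera it gives the pose at the moment of the call.
- robot.close_job(): hands the job in, once; it reports no verdict.
The state is a dict: "t": time; "q": joint angles; "dq": joint speeds; "joint_torque": joint torques, N m; "tool_pos": TCP position; "orientation": TCP orientation; "force": force on the tool from outside, world axes, zero at the start; "wrist_torque": the same for the moment, N m; "opening": finger opening in m.
Only numpy, scipy, OpenCV 4.12 (cv2) and the standard library are available. Lean on these libraries where they do the work, as an engineer would, in place of code of your own. Each camera call takes 0.05 s, during which the arm holds its last target. There are 200 camera calls.

## Working session

There is one attempt and no reset: what is moved stays moved. The work goes in short steps, Python scripts to look and compute and a shell command to move; the robot and the scene stay as the last step left them, time stands still between calls to the robot, and variables do not carry over. Pictures are saved under pics/ and viewed, about 12 in all and at most 16, crops included, and the job is handed in when it is done.

```bash
ls; mkdir -p pics
cat > h.py <<'E'
import numpy as np, cv2
from plant import robot
def cal(n):
    i=robot.camera_info(n); f=192/np.tan(np.radians(i["fov_y"])/2)
    K=np.array([[f,0,i["cx"]],[0,f,i["cy"]],[0,0,1.]])
    R=cv2.Rodrigues(np.array(i["rvec"],float))[0]; t=np.array(i["tvec"],float)
    return K,np.array(i["D"],float),R,t
def ray(n,uv,z,c=None):
    K,D,R,t=c or cal(n)
    p=cv2.undistortPoints(np.array(uv,float).reshape(-1,1,2),K,D).reshape(-1,2)
    d=np.c_[p,np.ones(len(p))]@R; o=-R.T@t
    return o+d*((z-o[2])/d[:,2])[:,None]
def cloud(n,dep,c=None):
    K,D,R,t=c or cal(n)
    v,u=np.mgrid[:384,:512]; uv=np.stack([u,v],-1).astype(float).reshape(-1,1,2)
    p=cv2.undistortPoints(uv,K,D).reshape(-1,2)
    P=(np.c_[p,np.ones(len(p))]*dep.reshape(-1,1)-t)@R
    P[dep.ravel()==0]=np.nan
    return P.reshape(384,512,3)
def shot(n,name=None):
    c=cal(n); im,d=robot.read_camera(n)
    if name: cv2.imwrite(f"pics/{name}.png",im[:,:,::-1])
    return im,d,c
E
python3 - <<'E'
from h import *
for n in("scene","side"):
    im,d,c=shot(n,n+"0"); print(n,robot.camera_info(n)); np.savez(n+"0",im=im,d=d)
a=[cv2.imread(f"pics/{n}0.png") for n in("scene","side")]
s=robot.read_state();print(s)
E
```

```text
pics
scene {'fov_y': 50.56197536401229, 'cx': 252.38323802362348, 'cy': 187.8397752407595, 'D': array([-0.04361277,  0.        ,  0.        ,  0.        ,  0.        ]), 'rvec': array([ 2.08918381,  1.11835676, -0.50507881]), 'tvec': array([-0.35967797, -0.20133383,  1.48218071])}
side {'fov_y': 49.537872992481226, 'cx': 249.6545967697942, 'cy': 188.51005368380535, 'D': array([-0.11418953,  0.        ,  0.        ,  0.        ,  0.        ]), 'rvec': array([ 0.70566964, -2.47880216,  1.26943474]), 'tvec': array([0.49082853, 0.21362966, 1.15459039])}
{'t': 0.1, 'q': array([-8.54196060e-02,  1.31085958e-01,  1.48915601e+00, -7.34665462e-06,
        1.52296948e+00, -8.53706980e-02]), 'dq': array([ 1.69040900e-03, -8.53588724e-04, -3.29659570e-03,  8.96351996e-05,
       -3.71156205e-04,  2.34963101e-03]), 'joint_torque': array([ 2.89806376e-03, -5.61339462e+01, -4.93095982e+01,  7.72326719e-02,
        2.89617141e-02, -2.83941080e-05]), 'tool_pos': array([5.99503490e-01, 5.03138536e-05, 2.17700032e-01]), 'orientation': array([-2.22062293e+00, -2.22051512e+00,  1.64628841e-03]), 'force': array([ 0.4323019 , -0.18458256, -0.61895636]), 'wrist_torque': array([-0.01733073,  0.02336749,  0.01961869]), 'opening': 0.09332779886500588}
```

View pics/scene0.png

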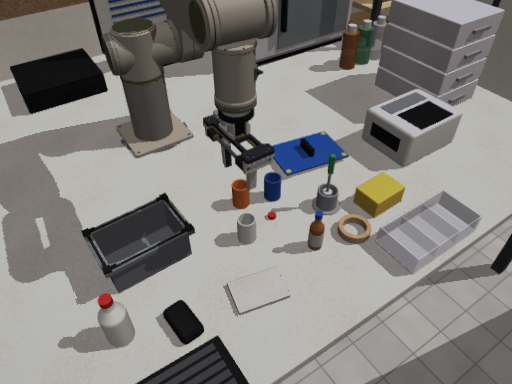

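View pics/side0.png

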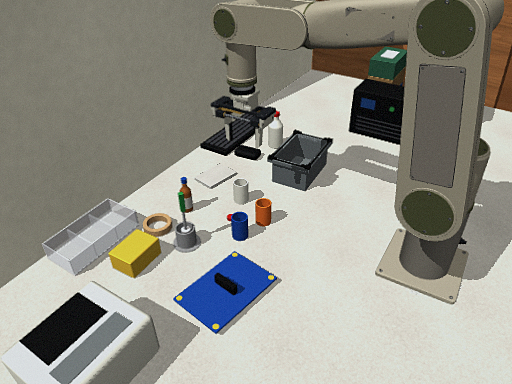

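```bash
cat > loc.py <<'E'
from h import *
def hsv(im): return cv2.cvtColor(im,cv2.COLOR_RGB2HSV)
COL={"blue":((105,140,30),(130,255,255)),"orange":((3,150,90),(14,255,255)),"yellow":((22,130,110),(34,255,255)),"green":((55,90,30),(85,255,255)),"red":((172,150,90),(180,255,255))}
def rng(im,k): return cv2.inRange(hsv(im),*COL[k])
def fitc(xy,r):
    from scipy.optimize import least_squares
    return least_squares(lambda c:np.hypot(*(xy-c[:2]).T)-r,xy.mean(0),loss="soft_l1",f_scale=.002).x
E
python3 - <<'E'
from loc import *
for n in("scene","side"):
    Z=np.load(n+"0.npz");im,d=Z["im"],Z["d"];P=cloud(n,d)
    ws=(P[...,0]>.2)&(P[...,0]<1.)&(np.abs(P[...,1])<.8)
    for k in COL:
        m=rng(im,k); N,L,S,C=cv2.connectedComponentsWithStats(m)
        for i in range(1,N):
            if S[i,4]<15: continue
            q=P[(L==i)&ws]
            if len(q)<10: continue
            print(n,k,S[i],np.round(q.mean(0),3),np.round(np.percentile(q,[2,98],axis=0),3).tolist())
    # generic: objects by height map
    h=ws&(P[...,2]>.008)&(P[...,2]<.2)
    N,L,S,C=cv2.connectedComponentsWithStats(h.astype(np.uint8))
    for i in range(1,N):
        if S[i,4]<60: continue
        q=P[L==i]; print(n,"obj",S[i],np.round(np.percentile(q,[2,98],axis=0),3).tolist())
    # table plane check
    t=ws&(np.abs(P[...,2])<.008); print("table",np.median(P[t][:,2]))
E
```

```text
scene blue [ 272  133   76   42 1679] [0.429 0.361 0.025] [[0.349, 0.256, 0.019], [0.503, 0.474, 0.031]]
scene blue [264 173  17  28 402] [0.52  0.157 0.047] [[0.491, 0.138, 0.006], [0.538, 0.185, 0.077]]
scene blue [315 211   8   9  52] [0.736 0.143 0.122] [[0.727, 0.136, 0.111], [0.742, 0.152, 0.129]]
scene orange [232 180  17  29 337] [0.496 0.065 0.048] [[0.464, 0.046, 0.004], [0.512, 0.087, 0.078]]
scene orange [316 222   8   9  48] [0.745 0.143 0.087] [[0.739, 0.135, 0.079], [0.751, 0.153, 0.097]]
scene yellow [ 357  173   48   44 1034] [0.721 0.403 0.054] [[0.672, 0.349, 0.01], [0.751, 0.46, 0.064]]
scene green [328 154   7  20  96] [0.634 0.268 0.16 ] [[0.627, 0.263, 0.127], [0.639, 0.274, 0.187]]
scene obj [ 361   91   95   75 4624] [[0.461, 0.585, 0.014], [0.651, 0.793, 0.134]]
scene obj [ 272  131   77   80 2630] [[0.346, 0.245, 0.017], [0.66, 0.48, 0.166]]
scene obj [264 172  17  28 429] [[0.49, 0.138, 0.01], [0.538, 0.185, 0.078]]
scene obj [ 354  172   51   45 1411] [[0.67, 0.346, 0.011], [0.751, 0.462, 0.064]]
scene obj [232 179  18  29 429] [[0.464, 0.044, 0.011], [0.
[... 2404 characters left out ...]
, 0.008], [0.815, 0.008, 0.015]]
side obj [175 177  21  71 841] [[0.603, 0.142, 0.011], [0.736, 0.304, 0.181]]
side obj [233 178  15  25 334] [[0.583, -0.01, 0.011], [0.63, 0.039, 0.075]]
side obj [  42  198   97   76 2951] [[0.811, 0.295, 0.009], [0.942, 0.552, 0.06]]
side obj [255 198  16  27 387] [[0.462, 0.048, 0.01], [0.508, 0.097, 0.075]]
side obj [ 109  213   63   64 1893] [[0.662, 0.236, 0.01], [0.786, 0.471, 0.062]]
side obj [227 212  21  28 434] [[0.487, 0.117, 0.009], [0.586, 0.191, 0.076]]
side obj [ 173  251  104   83 4180] [[0.337, 0.265, 0.017], [0.498, 0.488, 0.051]]
side obj [  19  281  141  103 9232] [[0.447, 0.6, 0.027], [0.635, 0.795, 0.133]]
table -0.00038627912783868046
```

```bash
cat > find.py <<'E'
from loc import *
import sys
def find(n,im,d,c):
    P=cloud(n,d,c); x,y,z=P[...,0],P[...,1],P[...,2]
    ws=(x>.25)&(x<.85)&(abs(y)<.6); out={}
    mid=lambda q:(np.percentile(q[:,:2],2,axis=0)+np.percentile(q[:,:2],98,axis=0))/2
    S=hsv(im)[...,1]
    M={"blue":(rng(im,"blue")>0)&(z>.035)&(z<.085)&ws,"orange":(rng(im,"orange")>0)&(z>.02)&(z<.085)&ws&~((abs(x-.738)<.03)&(abs(y-.145)<.03)),
       "white":(S<60)&(z>.02)&(z<.085)&ws}
    for k,m in M.items():
        N,L,St,C=cv2.connectedComponentsWithStats(m.astype(np.uint8))
        for i in range(1,N):
            if St[i,4]<100: continue
            q=P[L==i]; e=np.ptp(np.percentile(q,[2,98],axis=0),axis=0)
            if .03<e[0]<.06 and .03<e[1]<.06 and not(abs(mid(q)[1]-.272)<.03 and abs(mid(q)[0]-.63)<.03): out[k,i]=np.r_[mid(q),e[:2],q[:,2].max()]
    g=(rng(im,"green")>0)&ws&(z>.1)
    if g.sum()>20:
        q=P[g]; s=np.median(q[:,2]); out["brush"]=np.r_[mid(q),mid(q[q[:,2]>s]),mid(q[q[:,2]<s])]
    m=cv2.inRange(hsv(im),(20,100,90),(36,255,255)); N,L,St,C=cv2.connectedComponentsWithStats(m)
    for i in range(1,N):
        if 4<=St[i,4]<90:
            q=np.nanmean(P[L==i],axis=0)
            if ws[L==i].any(): out["dot",i]=q
    return out,P
if __name__=="__main__":
    for n in sys.argv[1:]:
        im,d,c=shot(n); o,P=find(n,im,d,c)
        for k,v in o.items(): print(n,k,np.round(v,3))
E
python3 - <<'E'
from find import *
Q=[]
for n in("scene","side"):
    Z=np.load(n+"0.npz");o,P=find(n,Z["im"],Z["d"],cal(n))
    for k,v in o.items(): print(n,k,np.round(v,3))
    S=hsv(Z["im"]);m=(P[...,2]>.09)&(P[...,2]<.112)&(P[...,0]>.4)&(P[...,0]<.64)&(P[...,1]<-.1)&(P[...,1]>-.4)
    q=P[m];r=cv2.minAreaRect((q[:,:2]*1000).astype(np.float32));print(n,"box",r,np.percentile(q[:,2],[5,50,95]))
E
python3 -m creep '[{"y":0.06,"z":0.02},{"y":0.06,"z":0.02},{"y":0.06,"x":0.02},{"y":0.05,"x":0.01},{"y":0.0},{}]' 20
python3 - <<'E'
from h import *
im,d,c=shot("wrist","w1"); np.savez("w1",im=im,d=d); print(c); print(robot.read_state()["tool_pos"])
E
```

```text
scene ('blue', 2) [0.514 0.162 0.048 0.047 0.079]
scene ('orange', 1) [0.488 0.066 0.047 0.041 0.078]
scene ('white', 40) [0.61  0.009 0.048 0.046 0.079]
scene brush [0.633 0.269 0.633 0.269 0.633 0.268]
scene ('dot', 1) [0.37  0.483 0.024]
scene ('dot', 2) [0.5   0.461 0.024]
scene ('dot', 3) [0.468 0.259 0.024]
scene box ((514.7803955078125, -245.6429443359375), (161.9081573486328, 232.91539001464844), 3.107285976409912) [0.09219662 0.10080865 0.10910447]
side ('blue', 1) [0.51  0.167 0.046 0.048 0.077]
side ('orange', 1) [0.485 0.072 0.046 0.049 0.077]
side ('white', 3) [ 0.69  -0.362  0.053  0.041  0.085]
side ('white', 15) [0.607 0.014 0.047 0.049 0.076]
side brush [0.627 0.277 0.627 0.276 0.625 0.277]
side ('dot', 6) [0.655 0.023 0.328]
side ('dot', 7) [0.637 0.022 0.33 ]
side ('dot', 8) [0.609 0.024 0.331]
side ('dot', 9) [0.648 0.031 0.318]
side ('dot', 10) [ 0.857 -0.361  0.112]
side ('dot', 14) [0.467 0.26  0.022]
side ('dot', 15) [0.337 0.281 0.022]
side ('dot', 16) [0.501 0.463 0.022]
side ('dot', 17) [0.37  0.485 0.023]
side box ((514.0834350585938, -243.03753662109375), (160.39755249023438, 240.78306579589844), 2.6061792373657227) [0.09172335 0.09967594 0.10823602]
(array([[335.90816194,   0.        , 256.71772588],
       [  0.        , 335.90816194, 186.68749088],
       [  0.        ,   0.        ,   1.        ]]), array([-0.04126714,  0.        ,  0.        ,  0.        ,  0.        ]), array([[ 9.99998751e-01,  3.11501015e-04, -1.54982133e-03],
       [ 6.93283152e-04, -9.67499709e-01,  2.52871177e-01],
       [-1.42068206e-03, -2.52871935e-01, -9.67498716e-01]]), array([-0.59917913, -0.03082684,  0.39043809]))
[5.99557889e-01 4.12236082e-05 2.17838862e-01]validation failed for argument at $[0]...
```

View pics/w1.png

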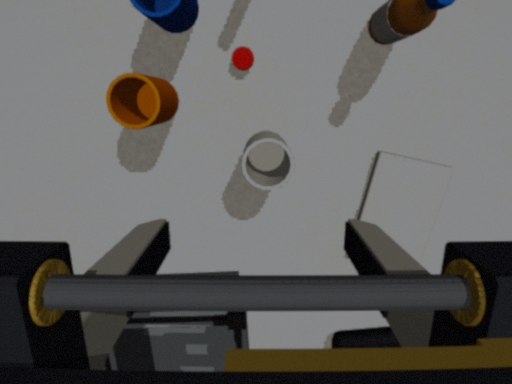

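The wrist view shows the white cup at (267,160), orange at (143,100) and the red cap at (243,58). The creep call was rejected, so the arm hasn't moved.

```bash
python3 -m creep '[{"x":0.02,"y":0.06,"z":0.02,"wx":0,"wy":0,"wz":0,"hand":0.093}]' 20; python3 -m creep '[{"x":0.0,"y":0.06,"z":0.02,"wx":0,"wy":0,"wz":0}]'; python3 -m creep '[{"y":0.06}]'
```

```text
t: 0.28
tool_pos: [0.6174, 0.0538, 0.2352]
orientation: [-2.226, -2.214, 0.007]
force: [2.2, 0.2, 0.3]
opening: 0.0931validation failed for argument at $[0]...
validation failed for argument at $[0]...
```

```bash
python3 -m creep '[{"y":0.06,"hand":0.093}]'; echo; python3 -m creep '[{"x":0.01,"y":0.06,"z":0.02,"hand":0.093}]'; echo;  python3 -m creep '[{"x":0.01,"y":0.06,"z":0.02,"wx":0,"wy":0,"wz":0,"hand":0.093},{"x":0,"y":0.05,"z":0,"wx":0,"wy":0,"wz":0,"hand":0.093},{"x":0,"y":0,"z":0,"wx":0,"wy":0,"wz":0,"hand":0.093}]'
```

```text
t: 0.65
tool_pos: [0.628, 0.1689, 0.2566]
orientation: [-2.216, -2.226, -0.0]
force: [-0.2, -2.0, -0.1]
opening: 0.0928validation failed for argument at $[0]...
validation failed for argument at $[0]...
```

```bash
python3 - <<'E'
from find import *
n="wrist"; im,d,c=shot(n,"w2"); P=cloud(n,d,c)
g=(rng(im,"green")>0); q=P[g]; print(g.sum(),np.round(np.nanpercentile(q,[2,50,98],axis=0),3).tolist())
t=q[q[:,2]>np.nanmax(q[:,2])-.006]; r=cv2.minAreaRect((t[:,:2]*1000).astype(np.float32)); print(len(t),r)
print(robot.read_state()["tool_pos"])
# holder rim
m=(P[...,2]>.05)&(P[...,2]<.066)&(abs(P[...,0]-.63)<.045)&(abs(P[...,1]-.272)<.045);q=P[m];print("rim",np.percentile(q,[1,99],axis=0).round(3))
E
python3 find.py scene side | grep -v dot
```

```text
538 [[0.624, 0.263, 0.134], [0.631, 0.27, 0.185], [0.639, 0.279, 0.187]]
457 ((631.336181640625, 271.22222900390625), (14.10755729675293, 14.09841537475586), 57.35652542114258)
[0.62810212 0.16672874 0.25631002]
rim [[0.604 0.244 0.052]
 [0.662 0.3   0.063]]
scene ('blue', 3) [0.514 0.162 0.049 0.046 0.079]
scene ('orange', 1) [0.488 0.067 0.048 0.042 0.08 ]
scene ('white', 41) [0.61  0.009 0.048 0.046 0.08 ]
scene brush [0.633 0.269 0.633 0.27  0.633 0.267]
side ('blue', 1) [0.511 0.167 0.047 0.048 0.077]
side ('orange', 1) [0.485 0.073 0.046 0.048 0.077]
side ('white', 3) [ 0.69  -0.364  0.053  0.04   0.085]
side ('white', 11) [0.606 0.015 0.046 0.049 0.077]
side brush [0.627 0.277 0.628 0.277 0.626 0.278]
```

View pics/w2.png

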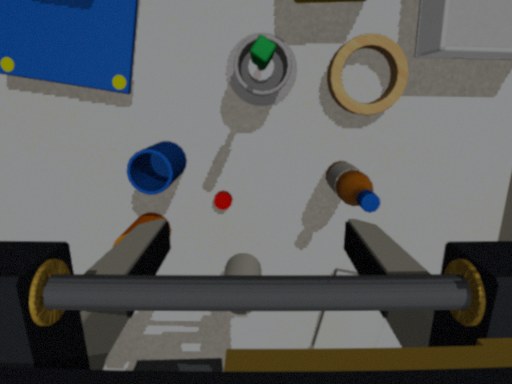

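The brush top is at (263,51) in the wrist view, upright, with its faces yawed about −33°/57°. The holder is centred at (263,70), the blue cup at (157,167).

```bash
python3 -m creep '[{"x":0.003,"y":0.05,"z":0,"wx":0,"wy":0,"wz":-10.5,"hand":0.07},{"x":0,"y":0.0545,"z":0,"wx":0,"wy":0,"wz":-10.5,"hand":0.07},{"x":0,"y":0,"z":0,"wx":0,"wy":0,"wz":-10.5,"hand":0.07},{"x":0,"y":0,"z":0,"wx":0,"wy":0,"wz":-1.5,"hand":0.07},{"x":0,"y":0,"z":0,"wx":0,"wy":0,"wz":0,"hand":0.07}]'
```

```text
t: 1.42
tool_pos: [0.632, 0.268, 0.257]
orientation: [2.76, 1.501, -0.0]
force: [-0.4, -0.7, 0.7]
opening: 0.0703
```

```bash
python3 -m creep '[{"x":0,"y":0.003,"z":-0.04,"wx":0,"wy":0,"wz":0,"hand":0.07},{"x":0,"y":0,"z":-0.04,"wx":0,"wy":0,"wz":0,"hand":0.07},{"x":0,"y":0,"z":-0.035,"wx":0,"wy":0,"wz":0,"hand":0.07},{"x":0,"y":0,"z":0,"wx":0,"wy":0,"wz":0,"hand":0.07},{"x":0,"y":0,"z":0,"wx":0,"wy":0,"wz":0,"hand":0.07}]' 20
```

```text
t: 2.05
tool_pos: [0.6326, 0.2722, 0.1439]
orientation: [2.76, 1.499, 0.003]
force: [-0.8, 0.8, 0.8]
opening: 0.0702
```

```bash
python3 -m creep '[{"x":-0.001,"y":-0.001,"z":0,"wx":0,"wy":0,"wz":0,"hand":0},{"x":0,"y":0,"z":0,"wx":0,"wy":0,"wz":0,"hand":0},{"x":0,"y":0,"z":0,"wx":0,"wy":0,"wz":0,"hand":0},{"x":0,"y":0,"z":0,"wx":0,"wy":0,"wz":0,"hand":0},{"x":0,"y":0,"z":0,"wx":0,"wy":0,"wz":0,"hand":0},{"x":0,"y":0,"z":0,"wx":0,"wy":0,"wz":0,"hand":0}]' 25; python3 -m creep '[{"x":0,"y":0,"z":0,"wx":0,"wy":0,"wz":0,"hand":0},{"x":0,"y":0,"z":0,"wx":0,"wy":0,"wz":0,"hand":0}]'
```

```text
t: 2.8
tool_pos: [0.6305, 0.2716, 0.1419]
orientation: [-2.761, -1.499, 0.0]
force: [-0.4, -0.5, 0.2]
opening: 0.0148
t: 3.05
tool_pos: [0.6306, 0.2716, 0.1419]
orientation: [-2.761, -1.499, 0.0]
force: [-0.6, -0.1, -0.9]
opening: 0.0141
```

```bash
python3 -m creep '[{"x":0,"y":0,"z":0.035,"wx":0,"wy":0,"wz":0,"hand":0},{"x":0,"y":0,"z":0.04,"wx":0,"wy":0,"wz":0,"hand":0},{"x":0,"y":0,"z":0.03,"wx":0,"wy":0,"wz":0,"hand":0},{"x":-0.004,"y":-0.05,"z":0,"wx":0,"wy":0,"wz":0,"hand":0},{"x":-0.005,"y":-0.052,"z":0,"wx":0,"wy":0,"wz":0,"hand":0},{"x":-0.005,"y":-0.052,"z":0,"wx":0,"wy":0,"wz":0,"hand":0},{"x":-0.005,"y":-0.052,"z":0,"wx":0,"wy":0,"wz":0,"hand":0},{"x":-0.004,"y":-0.053,"z":0,"wx":0,"wy":0,"wz":0,"hand":0},{"x":0,"y":0,"z":0,"wx":0,"wy":0,"wz":0,"hand":0},{"x":0,"y":0,"z":0,"wx":0,"wy":0,"wz":0,"hand":0}]'; python3 find.py scene side | grep -v dot
python3 - <<'E'
from h import *
a=[]
for n,(u,v) in {"scene":(247,190),"side":(240,180)}.items():
    im,d,c=shot(n); a.append(cv2.resize(im[v-80:v+60,u-60:u+60,::-1],None,fx=3,fy=3))
cv2.imwrite("pics/c1.png",np.hstack(a))
E
```

```text
t: 4.3
tool_pos: [0.6076, 0.0129, 0.247]
orientation: [-2.761, -1.498, -0.0]
force: [-0.7, -0.2, -0.2]
opening: 0.014
scene ('blue', 2) [0.514 0.162 0.048 0.046 0.08 ]
scene ('orange', 1) [0.486 0.065 0.046 0.039 0.08 ]
scene ('white', 45) [0.61  0.009 0.048 0.046 0.079]
side ('blue', 1) [0.511 0.167 0.047 0.049 0.079]
side ('orange', 1) [0.485 0.072 0.046 0.049 0.078]
side ('white', 2) [ 0.69  -0.364  0.053  0.042  0.085]
side ('white', 12) [0.606 0.014 0.047 0.048 0.076]
side brush [0.608 0.021 0.609 0.021 0.607 0.02 ]
```

View pics/c1.png

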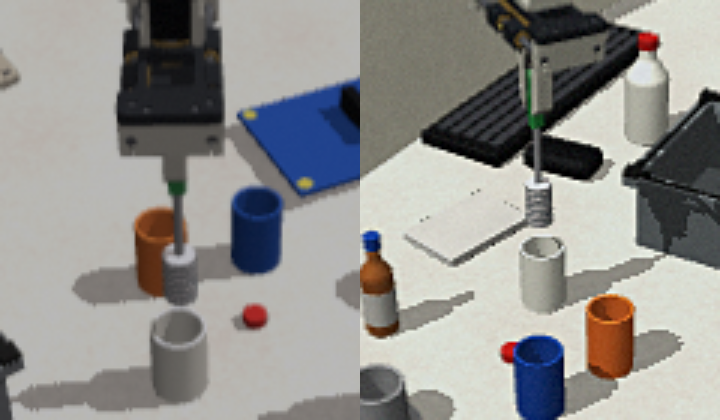

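```bash
python3 -m creep '[{"x":0,"y":0,"z":-0.035,"wx":0,"wy":0,"wz":0,"hand":0},{"x":0,"y":0,"z":-0.035,"wx":0,"wy":0,"wz":0,"hand":0},{"x":0,"y":0,"z":-0.025,"wx":0,"wy":0,"wz":0,"hand":0},{"x":0,"y":0,"z":-0.006,"wx":0,"wy":0,"wz":0,"hand":0},{"x":0,"y":0,"z":-0.003,"wx":0,"wy":0,"wz":0,"hand":0},{"x":0,"y":0,"z":0,"wx":0,"wy":0,"wz":0,"hand":0},{"x":0,"y":0,"z":0,"wx":0,"wy":0,"wz":0,"hand":0}]'
```

```text
t: 5.38
tool_pos: [0.6084, 0.0126, 0.1444]
orientation: [2.76, 1.499, 0.003]
force: [-0.8, 0.5, -0.4]
opening: 0.0142
```

```bash
python3 -m creep '[{"x":0,"y":0,"z":-0.002,"wx":0,"wy":0,"wz":0,"hand":0},{"x":0,"y":0,"z":-0.001,"wx":0,"wy":0,"wz":0,"hand":0},{"x":0,"y":0,"z":0,"wx":0,"wy":0,"wz":0,"hand":0}]'; python3 -m creep '[{"x":0,"y":0,"z":0.035,"wx":0,"wy":0,"wz":0,"hand":0},{"x":0,"y":0,"z":0.033,"wx":0,"wy":0,"wz":0,"hand":0},{"x":0,"y":0,"z":0,"wx":0,"wy":0,"wz":0,"hand":0},{"x":0,"y":0,"z":0,"wx":0,"wy":0,"wz":0,"hand":0}]';  python3 -m creep '[{"x":0,"y":0,"z":-0.03,"wx":0,"wy":0,"wz":0,"hand":0},{"x":0,"y":0,"z":-0.03,"wx":0,"wy":0,"wz":0,"hand":0},{"x":0,"y":0,"z":-0.008,"wx":0,"wy":0,"wz":0,"hand":0},{"x":0,"y":0,"z":0,"wx":0,"wy":0,"wz":0,"hand":0},{"x":0,"y":0,"z":0,"wx":0,"wy":0,"wz":0,"hand":0}]'
```

```text
t: 5.75
tool_pos: [0.6084, 0.0126, 0.1418]
orientation: [2.76, 1.498, 0.003]
force: [-2.5, -0.2, 7.2]
opening: 0.0141
t: 6.25
tool_pos: [0.6073, 0.0126, 0.2072]
orientation: [-2.761, -1.499, 0.001]
force: [-0.1, -0.8, -1.2]
opening: 0.0138
t: 6.88
tool_pos: [0.6073, 0.0128, 0.1396]
orientation: [-2.76, -1.499, 0.001]
force: [-0.6, 0.6, 4.4]
opening: 0.014
```

```bash
python3 -m creep '[{"x":0,"y":0,"z":0.035,"wx":0,"wy":0,"wz":0,"hand":0},{"x":0,"y":0,"z":0.04,"wx":0,"wy":0,"wz":0,"hand":0},{"x":0,"y":0,"z":0.03,"wx":0,"wy":0,"wz":0,"hand":0},{"x":-0.03,"y":0.05,"z":0,"wx":0,"wy":0,"wz":0,"hand":0},{"x":-0.033,"y":0.051,"z":0,"wx":0,"wy":0,"wz":0,"hand":0},{"x":-0.032,"y":0.051,"z":0,"wx":0,"wy":0,"wz":0,"hand":0},{"x":0,"y":0,"z":0,"wx":0,"wy":0,"wz":0,"hand":0},{"x":0,"y":0,"z":0,"wx":0,"wy":0,"wz":0,"hand":0}]'; python3 find.py scene side | grep -v dot
```

```text
t: 7.88
tool_pos: [0.5122, 0.1645, 0.244]
orientation: [2.76, 1.5, -0.002]
force: [0.2, 0.6, -1.1]
opening: 0.0142
scene ('blue', 2) [0.514 0.162 0.048 0.047 0.079]
scene ('orange', 1) [0.488 0.067 0.047 0.042 0.079]
scene ('white', 47) [0.609 0.009 0.047 0.046 0.079]
side ('blue', 1) [0.511 0.167 0.047 0.048 0.078]
side ('orange', 1) [0.485 0.071 0.046 0.05  0.078]
side ('white', 3) [ 0.69  -0.363  0.053  0.04   0.085]
side ('white', 15) [0.603 0.012 0.04  0.045 0.077]
side brush [0.511 0.171 0.514 0.172 0.508 0.17 ]
```

```bash
python3 -m creep '[{"x":0,"y":0,"z":-0.035,"wx":0,"wy":0,"wz":0,"hand":0},{"x":0,"y":0,"z":-0.035,"wx":0,"wy":0,"wz":0,"hand":0},{"x":0,"y":0,"z":-0.025,"wx":0,"wy":0,"wz":0,"hand":0},{"x":0,"y":0,"z":-0.006,"wx":0,"wy":0,"wz":0,"hand":0},{"x":0,"y":0,"z":-0.004,"wx":0,"wy":0,"wz":0,"hand":0},{"x":0,"y":0,"z":0,"wx":0,"wy":0,"wz":0,"hand":0},{"x":0,"y":0,"z":0,"wx":0,"wy":0,"wz":0,"hand":0}]'; python3 -m creep '[{"x":0,"y":0,"z":0.035,"wx":0,"wy":0,"wz":0,"hand":0},{"x":0,"y":0,"z":0.033,"wx":0,"wy":0,"wz":0,"hand":0},{"x":0,"y":0,"z":0,"wx":0,"wy":0,"wz":0,"hand":0},{"x":0,"y":0,"z":0,"wx":0,"wy":0,"wz":0,"hand":0}]';  python3 -m creep '[{"x":0,"y":0,"z":-0.03,"wx":0,"wy":0,"wz":0,"hand":0},{"x":0,"y":0,"z":-0.03,"wx":0,"wy":0,"wz":0,"hand":0},{"x":0,"y":0,"z":-0.008,"wx":0,"wy":0,"wz":0,"hand":0},{"x":0,"y":0,"z":0,"wx":0,"wy":0,"wz":0,"hand":0},{"x":0,"y":0,"z":0,"wx":0,"wy":0,"wz":0,"hand":0}]'
```

```text
t: 8.85
tool_pos: [0.5134, 0.1647, 0.1412]
orientation: [2.761, 1.499, 0.003]
force: [-0.6, -0.6, -0.8]
opening: 0.0136
t: 9.35
tool_pos: [0.5125, 0.1647, 0.2077]
orientation: [2.761, 1.499, 0.0]
force: [0.1, -0.3, -0.1]
opening: 0.0143
t: 9.98
tool_pos: [0.5121, 0.1645, 0.1394]
orientation: [-2.761, -1.499, 0.002]
force: [0.4, 0.2, -1.5]
opening: 0.0136
```

```bash
python3 -m creep '[{"x":0,"y":0,"z":-0.002,"wx":0,"wy":0,"wz":0,"hand":0},{"x":0,"y":0,"z":-0.001,"wx":0,"wy":0,"wz":0,"hand":0},{"x":0,"y":0,"z":0,"wx":0,"wy":0,"wz":0,"hand":0}]'; python3 -m creep '[{"x":0,"y":0,"z":0.035,"wx":0,"wy":0,"wz":0,"hand":0},{"x":0,"y":0,"z":0.036,"wx":0,"wy":0,"wz":0,"hand":0},{"x":0,"y":0,"z":0,"wx":0,"wy":0,"wz":0,"hand":0},{"x":0,"y":0,"z":0,"wx":0,"wy":0,"wz":0,"hand":0}]';  python3 -m creep '[{"x":0,"y":0,"z":-0.03,"wx":0,"wy":0,"wz":0,"hand":0},{"x":0,"y":0,"z":-0.03,"wx":0,"wy":0,"wz":0,"hand":0},{"x":0,"y":0,"z":-0.011,"wx":0,"wy":0,"wz":0,"hand":0},{"x":0,"y":0,"z":0,"wx":0,"wy":0,"wz":0,"hand":0},{"x":0,"y":0,"z":0,"wx":0,"wy":0,"wz":0,"hand":0}]'
```

```text
t: 10.35
tool_pos: [0.5129, 0.165, 0.1387]
orientation: [-2.761, -1.499, -0.002]
force: [-4.7, -0.3, 12.1]
opening: 0.0141
t: 10.85
tool_pos: [0.5123, 0.1645, 0.2072]
orientation: [-2.761, -1.499, 0.001]
force: [0.5, 0.7, -0.7]
opening: 0.0141
t: 11.48
tool_pos: [0.5123, 0.1648, 0.1366]
orientation: [-2.76, -1.499, 0.001]
force: [0.6, 0.9, 1.5]
opening: 0.0137
```

```bash
python3 -m creep '[{"x":0,"y":0,"z":0.035,"wx":0,"wy":0,"wz":0,"hand":0},{"x":0,"y":0,"z":0.04,"wx":0,"wy":0,"wz":0,"hand":0},{"x":0,"y":0,"z":0.03,"wx":0,"wy":0,"wz":0,"hand":0},{"x":-0.013,"y":-0.047,"z":0,"wx":0,"wy":0,"wz":0,"hand":0},{"x":-0.013,"y":-0.048,"z":0,"wx":0,"wy":0,"wz":0,"hand":0},{"x":0,"y":0,"z":0,"wx":0,"wy":0,"wz":0,"hand":0},{"x":0,"y":0,"z":0,"wx":0,"wy":0,"wz":0,"hand":0}]'; python3 find.py scene side | grep -v dot
```

```text
t: 12.35
tool_pos: [0.4864, 0.0697, 0.2415]
orientation: [-2.761, -1.497, 0.001]
force: [-0.5, -0.7, -0.6]
opening: 0.0139
scene ('blue', 2) [0.513 0.161 0.047 0.046 0.079]
scene ('orange', 1) [0.488 0.067 0.047 0.041 0.08 ]
scene ('white', 45) [0.609 0.01  0.047 0.046 0.079]
side ('blue', 1) [0.51  0.167 0.046 0.048 0.078]
side ('orange', 1) [0.484 0.072 0.046 0.048 0.077]
side ('white', 12) [0.606 0.015 0.047 0.048 0.08 ]
side brush [0.486 0.076 0.491 0.077 0.486 0.075]
```

```bash
python3 -m creep '[{"x":0,"y":0,"z":-0.035,"wx":0,"wy":0,"wz":0,"hand":0},{"x":0,"y":0,"z":-0.035,"wx":0,"wy":0,"wz":0,"hand":0},{"x":0,"y":0,"z":-0.025,"wx":0,"wy":0,"wz":0,"hand":0},{"x":0,"y":0,"z":-0.007,"wx":0,"wy":0,"wz":0,"hand":0},{"x":0,"y":0,"z":-0.004,"wx":0,"wy":0,"wz":0,"hand":0},{"x":0,"y":0,"z":0,"wx":0,"wy":0,"wz":0,"hand":0},{"x":0,"y":0,"z":0,"wx":0,"wy":0,"wz":0,"hand":0}]'; python3 -m creep '[{"x":0,"y":0,"z":0.035,"wx":0,"wy":0,"wz":0,"hand":0},{"x":0,"y":0,"z":0.034,"wx":0,"wy":0,"wz":0,"hand":0},{"x":0,"y":0,"z":0,"wx":0,"wy":0,"wz":0,"hand":0},{"x":0,"y":0,"z":0,"wx":0,"wy":0,"wz":0,"hand":0}]';  python3 -m creep '[{"x":0,"y":0,"z":-0.03,"wx":0,"wy":0,"wz":0,"hand":0},{"x":0,"y":0,"z":-0.03,"wx":0,"wy":0,"wz":0,"hand":0},{"x":0,"y":0,"z":-0.009,"wx":0,"wy":0,"wz":0,"hand":0},{"x":0,"y":0,"z":0,"wx":0,"wy":0,"wz":0,"hand":0},{"x":0,"y":0,"z":0,"wx":0,"wy":0,"wz":0,"hand":0}]'
```

```text
t: 13.32
tool_pos: [0.4873, 0.0697, 0.137]
orientation: [2.76, 1.499, 0.002]
force: [0.2, 0.4, -0.4]
opening: 0.0141
t: 13.82
tool_pos: [0.4865, 0.0696, 0.2047]
orientation: [2.761, 1.499, 0.0]
force: [0.2, 0.0, -1.3]
opening: 0.0135
t: 14.45
tool_pos: [0.4863, 0.0697, 0.1356]
orientation: [-2.76, -1.499, 0.001]
force: [-0.0, 0.9, 1.6]
opening: 0.0139
```

```bash
python3 -m creep '[{"x":0,"y":0,"z":-0.002,"wx":0,"wy":0,"wz":0,"hand":0},{"x":0,"y":0,"z":0,"wx":0,"wy":0,"wz":0,"hand":0},{"x":0,"y":0,"z":0,"wx":0,"wy":0,"wz":0,"hand":0}]'; python3 -m creep '[{"x":0,"y":0,"z":0.035,"wx":0,"wy":0,"wz":0,"hand":0},{"x":0,"y":0,"z":0.035,"wx":0,"wy":0,"wz":0,"hand":0},{"x":0,"y":0,"z":0,"wx":0,"wy":0,"wz":0,"hand":0},{"x":0,"y":0,"z":0,"wx":0,"wy":0,"wz":0,"hand":0}]';  python3 -m creep '[{"x":0,"y":0,"z":-0.03,"wx":0,"wy":0,"wz":0,"hand":0},{"x":0,"y":0,"z":-0.03,"wx":0,"wy":0,"wz":0,"hand":0},{"x":0,"y":0,"z":-0.011,"wx":0,"wy":0,"wz":0,"hand":0},{"x":0,"y":0,"z":0,"wx":0,"wy":0,"wz":0,"hand":0},{"x":0,"y":0,"z":0,"wx":0,"wy":0,"wz":0,"hand":0}]'
```

```text
t: 14.82
tool_pos: [0.4867, 0.0699, 0.1355]
orientation: [-2.761, -1.499, -0.001]
force: [-5.6, 1.7, 14.1]
opening: 0.0138
t: 15.32
tool_pos: [0.4861, 0.0695, 0.2029]
orientation: [-2.76, -1.499, 0.002]
force: [0.0, 0.5, -1.3]
opening: 0.014
t: 15.95
tool_pos: [0.4864, 0.07, 0.1327]
orientation: [-2.76, -1.499, 0.0]
force: [-0.1, 1.9, 4.1]
opening: 0.0139
```

```bash
python3 -m creep '[{"x":0,"y":0,"z":0.035,"wx":0,"wy":0,"wz":0,"hand":0},{"x":0,"y":0,"z":0.04,"wx":0,"wy":0,"wz":0,"hand":0},{"x":0,"y":0,"z":0.035,"wx":0,"wy":0,"wz":0,"hand":0},{"x":0.036,"y":0.05,"z":0,"wx":0,"wy":0,"wz":0,"hand":0},{"x":0.036,"y":0.05,"z":0,"wx":0,"wy":0,"wz":0,"hand":0},{"x":0.036,"y":0.05,"z":0,"wx":0,"wy":0,"wz":0,"hand":0},{"x":0.036,"y":0.052,"z":0,"wx":0,"wy":0,"wz":0,"hand":0},{"x":0,"y":0,"z":0,"wx":0,"wy":0,"wz":0,"hand":0},{"x":0,"y":0,"z":0,"wx":0,"wy":0,"wz":0,"hand":0}]'; python3 -m creep '[{"x":0.001,"y":0,"z":-0.035,"wx":0,"wy":0,"wz":0,"hand":0},{"x":0,"y":0,"z":-0.035,"wx":0,"wy":0,"wz":0,"hand":0},{"x":0,"y":0,"z":-0.03,"wx":0,"wy":0,"wz":0,"hand":0},{"x":0,"y":0,"z":0,"wx":0,"wy":0,"wz":0,"hand":0},{"x":0,"y":0,"z":0,"wx":0,"wy":0,"wz":0,"hand":0}]'
```

```text
t: 17.08
tool_pos: [0.6295, 0.2707, 0.2409]
orientation: [-2.76, -1.5, 0.005]
force: [-0.1, 0.3, -0.5]
opening: 0.0135
t: 17.7
tool_pos: [0.6317, 0.2704, 0.1454]
orientation: [2.761, 1.498, 0.003]
force: [0.4, -0.4, 0.6]
opening: 0.0137
```

```bash
python3 -m creep '[{"x":0,"y":0.001,"z":-0.009,"wx":0,"wy":0,"wz":0,"hand":0},{"x":0,"y":0,"z":-0.001,"wx":0,"wy":0,"wz":0,"hand":0},{"x":0,"y":0,"z":0,"wx":0,"wy":0,"wz":0,"hand":0},{"x":0,"y":0,"z":0,"wx":0,"wy":0,"wz":0,"hand":0}]';python3 -m creep '[{"x":0,"y":0,"z":-0.001,"wx":0,"wy":0,"wz":0,"hand":0},{"x":0,"y":0,"z":0,"wx":0,"wy":0,"wz":0,"hand":0}]'
```

```text
t: 18.2
tool_pos: [0.6313, 0.2721, 0.1332]
orientation: [2.761, 1.499, 0.0]
force: [-0.4, -0.7, 0.5]
opening: 0.0138
t: 18.45
tool_pos: [0.6314, 0.2721, 0.1327]
orientation: [2.761, 1.499, 0.001]
force: [-1.0, 0.6, 3.8]
opening: 0.0138
```

```bash
python3 -m creep '[{"x":0,"y":0,"z":0,"wx":0,"wy":0,"wz":0,"hand":0.05},{"x":0,"y":0,"z":0,"wx":0,"wy":0,"wz":0,"hand":0.05},{"x":0,"y":0,"z":0,"wx":0,"wy":0,"wz":0,"hand":0.05},{"x":0,"y":0,"z":0,"wx":0,"wy":0,"wz":0,"hand":0.05},{"x":0,"y":0,"z":0.03,"wx":0,"wy":0,"wz":0,"hand":0.05},{"x":0,"y":0,"z":0.05,"wx":0,"wy":0,"wz":0,"hand":0.06},{"x":0,"y":0,"z":0.04,"wx":0,"wy":0,"wz":0,"hand":0.07}]';python3 -m creep '[{"x":-0.004,"y":-0.05,"z":0,"wx":0,"wy":0,"wz":10,"hand":0.08},{"x":-0.005,"y":-0.052,"z":0,"wx":0,"wy":0,"wz":10,"hand":0.08},{"x":-0.005,"y":-0.052,"z":0,"wx":0,"wy":0,"wz":10,"hand":0.08},{"x":-0.005,"y":-0.052,"z":0,"wx":0,"wy":0,"wz":6,"hand":0.08},{"x":-0.004,"y":-0.054,"z":0,"wx":0,"wy":0,"wz":0,"hand":0.08},{"x":0,"y":0,"z":0,"wx":0,"wy":0,"wz":0,"hand":0.08},{"x":0,"y":0,"z":0,"wx":0,"wy":0,"wz":0,"hand":0.08}]'; python3 find.py scene side
```

```text
t: 19.32
tool_pos: [0.6313, 0.2721, 0.2541]
orientation: [2.761, 1.499, 0.002]
force: [0.3, -0.7, 0.2]
opening: 0.0651
t: 20.2
tool_pos: [0.6082, 0.0122, 0.2521]
orientation: [-2.163, -2.278, -0.001]
force: [-0.1, -0.0, 0.4]
opening: 0.0801
scene ('blue', 2) [0.514 0.161 0.048 0.046 0.079]
scene ('orange', 1) [0.485 0.065 0.048 0.042 0.08 ]
scene ('white', 44) [0.609 0.01  0.047 0.046 0.078]
scene brush [0.63  0.265 0.63  0.266 0.63  0.264]
scene ('dot', 1) [0.37  0.482 0.024]
scene ('dot', 2) [0.5   0.462 0.023]
scene ('dot', 3) [0.468 0.259 0.024]
side ('blue', 1) [0.51  0.167 0.047 0.048 0.078]
side ('orange', 1) [0.481 0.07  0.046 0.049 0.077]
side ('white', 5) [ 0.691 -0.362  0.053  0.041  0.085]
side ('white', 16) [0.606 0.015 0.048 0.049 0.078]
side brush [0.624 0.273 0.625 0.272 0.623 0.273]
side ('dot', 5) [0.659 0.039 0.365]
side ('dot', 7) [0.62  0.035 0.364]
side ('dot', 14) [0.467 0.26  0.022]
side ('dot', 15) [0.337 0.281 0.021]
side ('dot', 16) [0.501 0.463 0.022]
side ('dot', 17) [0.37  0.485 0.023]
```

```bash
python3 -m creep '[{"x":0,"y":0,"z":-0.055,"wx":0,"wy":0,"wz":0,"hand":0.08},{"x":0,"y":0,"z":-0.055,"wx":0,"wy":0,"wz":0,"hand":0.08},{"x":0,"y":0,"z":-0.055,"wx":0,"wy":0,"wz":0,"hand":0.08},{"x":0,"y":0,"z":-0.045,"wx":0,"wy":0,"wz":0,"hand":0.08},{"x":0,"y":0,"z":0,"wx":0,"wy":0,"wz":0,"hand":0.08},{"x":0,"y":0,"z":0,"wx":0,"wy":0,"wz":0,"hand":0.04},{"x":0,"y":0,"z":0,"wx":0,"wy":0,"wz":0,"hand":0.04},{"x":0,"y":0,"z":0,"wx":0,"wy":0,"wz":0,"hand":0.04},{"x":0,"y":0,"z":0,"wx":0,"wy":0,"wz":0,"hand":0.04},{"x":0,"y":0,"z":0,"wx":0,"wy":0,"wz":0,"hand":0.04}]' 15
```

```text
t: 21.55
tool_pos: [0.6093, 0.012, 0.0436]
orientation: [2.161, 2.277, 0.003]
force: [-0.4, 0.4, 6.1]
opening: 0.0489
```

```bash
python3 -m creep '[{"x":0,"y":0,"z":0.05,"wx":0,"wy":0,"wz":0,"hand":0.04},{"x":0,"y":0,"z":0.05,"wx":0,"wy":0,"wz":0,"hand":0.04},{"x":0,"y":0,"z":0.05,"wx":0,"wy":0,"wz":0,"hand":0.04},{"x":-0.014,"y":-0.054,"z":0,"wx":0,"wy":0,"wz":0,"hand":0.04},{"x":-0.014,"y":-0.054,"z":0,"wx":0,"wy":0,"wz":0,"hand":0.04},{"x":-0.014,"y":-0.054,"z":0,"wx":0,"wy":0,"wz":0,"hand":0.04},{"x":-0.013,"y":-0.054,"z":0,"wx":0,"wy":0,"wz":0,"hand":0.04},{"x":-0.013,"y":-0.054,"z":0,"wx":0,"wy":0,"wz":0,"hand":0.04},{"x":-0.013,"y":-0.054,"z":0,"wx":0,"wy":0,"wz":0,"hand":0.04},{"x":-0.013,"y":-0.054,"z":0,"wx":0,"wy":0,"wz":0,"hand":0.04}]';python3 -m creep '[{"x":0,"y":0,"z":0,"wx":0,"wy":0,"wz":0,"hand":0.04},{"x":0,"y":0,"z":0,"wx":0,"wy":0,"wz":0,"hand":0.04}]'
python3 - <<'E'
from find import *
im,d,c=shot("wrist","w3"); P=cloud("wrist",d,c); np.savez("w3",im=im,P=P)
x,y,z=P[...,0],P[...,1],P[...,2]
m=(z>.092)&(z<.125)&(x>.4)&(x<.64)&(y<-.1)&(y>-.39)
q=P[m]; print(len(q),np.percentile(q,[1,99],axis=0)); r=cv2.minAreaRect((q[:,:2]*1000).astype(np.float32)); print(r)
E
```

```text
t: 22.8
tool_pos: [0.5134, -0.3677, 0.192]
orientation: [-2.163, -2.279, -0.0]
force: [0.5, 0.4, -1.1]
opening: 0.0492
t: 23.05
tool_pos: [0.5139, -0.3658, 0.1917]
orientation: [-2.163, -2.277, -0.001]
force: [-0.3, 0.6, -0.4]
opening: 0.0494
13205 [[ 0.43936826 -0.36198179  0.09294111]
 [ 0.59657948 -0.22733229  0.10975275]]
((518.284912109375, -293.95306396484375), (156.7353057861328, 135.7713623046875), 3.069661855697632)
```

View pics/w3.png

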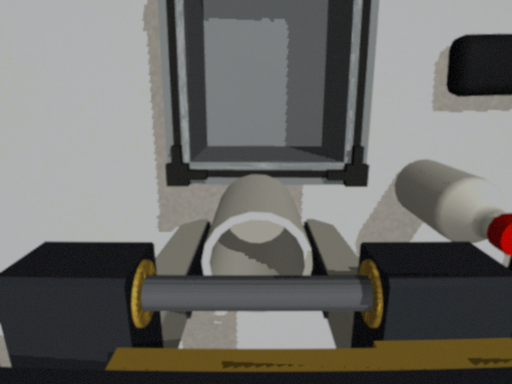

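The wrist view shows the box's near rim at row ~175 (corners (178,168) and (355,168)). The cup is held upright.

```bash
python3 -m creep '[{"x":0.004,"y":0.058,"z":0,"wx":0,"wy":0,"wz":0,"hand":0.04},{"x":0,"y":0,"z":0,"wx":0,"wy":0,"wz":0,"hand":0.04},{"x":0,"y":0,"z":-0.03,"wx":0,"wy":0,"wz":0,"hand":0.04},{"x":0,"y":0,"z":-0.04,"wx":0,"wy":0,"wz":0,"hand":0.04},{"x":0,"y":0,"z":-0.04,"wx":0,"wy":0,"wz":0,"hand":0.04},{"x":0,"y":0,"z":-0.025,"wx":0,"wy":0,"wz":0,"hand":0.04},{"x":0,"y":0,"z":0,"wx":0,"wy":0,"wz":0,"hand":0.04},{"x":0,"y":0,"z":0,"wx":0,"wy":0,"wz":0,"hand":0.04},{"x":0,"y":0,"z":0,"wx":0,"wy":0,"wz":0,"hand":0.04}]'
```

```text
t: 24.22
tool_pos: [0.5195, -0.3087, 0.0591]
orientation: [2.16, 2.277, 0.001]
force: [0.4, -0.0, -0.8]
opening: 0.0491
```

```bash
python3 -m creep '[{"x":-0.001,"y":0,"z":-0.008,"wx":0,"wy":0,"wz":0,"hand":0.04},{"x":0,"y":0,"z":-0.002,"wx":0,"wy":0,"wz":0,"hand":0.04},{"x":0,"y":0,"z":0,"wx":0,"wy":0,"wz":0,"hand":0.04}]';python3 -m creep '[{"x":0,"y":0,"z":-0.002,"wx":0,"wy":0,"wz":0,"hand":0.04},{"x":0,"y":0,"z":0,"wx":0,"wy":0,"wz":0,"hand":0.04}]'
```

```text
t: 24.6
tool_pos: [0.5176, -0.3084, 0.0484]
orientation: [2.162, 2.278, 0.0]
force: [-3.0, 2.0, 9.6]
opening: 0.0486
t: 24.85
tool_pos: [0.5178, -0.309, 0.0477]
orientation: [2.161, 2.277, -0.0]
force: [-6.4, 2.1, 16.9]
opening: 0.0491
```

```bash
python3 -m creep '[{"x":0,"y":0,"z":0.001,"wx":0,"wy":0,"wz":0,"hand":0.066},{"x":0,"y":0,"z":0,"wx":0,"wy":0,"wz":0,"hand":0.066},{"x":0,"y":0,"z":0,"wx":0,"wy":0,"wz":0,"hand":0.066},{"x":0,"y":0,"z":0.02,"wx":0,"wy":0,"wz":0,"hand":0.066},{"x":0,"y":0,"z":0.04,"wx":0,"wy":0,"wz":0,"hand":0.066},{"x":0,"y":0,"z":0.047,"wx":0,"wy":0,"wz":0,"hand":0.066}]'; python3 -m creep '[{"x":-0.004,"y":0.053,"z":0,"wx":0,"wy":0,"wz":0,"hand":0.08},{"x":-0.005,"y":0.054,"z":0,"wx":0,"wy":0,"wz":0,"hand":0.08},{"x":-0.005,"y":0.054,"z":0,"wx":0,"wy":0,"wz":0,"hand":0.08},{"x":-0.005,"y":0.054,"z":0,"wx":0,"wy":0,"wz":0,"hand":0.08},{"x":-0.005,"y":0.054,"z":0,"wx":0,"wy":0,"wz":0,"hand":0.08},{"x":-0.005,"y":0.054,"z":0,"wx":0,"wy":0,"wz":0,"hand":0.08},{"x":-0.005,"y":0.054,"z":0,"wx":0,"wy":0,"wz":0,"hand":0.08},{"x":0,"y":0,"z":0,"wx":0,"wy":0,"wz":0,"hand":0.08},{"x":0,"y":0,"z":0,"wx":0,"wy":0,"wz":0,"hand":0.08}]'; python3 find.py scene side
```

```text
t: 25.6
tool_pos: [0.5168, -0.3077, 0.1547]
orientation: [-2.162, -2.278, 0.0]
force: [-0.3, 0.4, 0.2]
opening: 0.0658
t: 26.72
tool_pos: [0.4836, 0.0688, 0.154]
orientation: [2.16, 2.279, 0.001]
force: [-0.2, -0.5, 0.3]
opening: 0.0799
scene ('blue', 4) [0.513 0.161 0.047 0.046 0.08 ]
scene ('orange', 1) [0.485 0.066 0.049 0.042 0.079]
scene brush [0.63  0.265 0.629 0.265 0.63  0.264]
scene ('dot', 1) [0.371 0.482 0.025]
scene ('dot', 2) [0.339 0.278 0.025]
scene ('dot', 3) [0.501 0.46  0.025]
scene ('dot', 4) [0.468 0.258 0.024]
side ('blue', 1) [0.51  0.166 0.046 0.047 0.078]
side ('orange', 1) [0.481 0.07  0.045 0.049 0.079]
side brush [0.624 0.273 0.625 0.273 0.624 0.273]
side ('dot', 3) [0.533 0.094 0.266]
side ('dot', 4) [0.508 0.092 0.266]
side ('dot', 5) [0.479 0.09  0.266]
side ('dot', 11) [0.467 0.26  0.022]
side ('dot', 12) [0.337 0.281 0.022]
side ('dot', 13) [0.501 0.464 0.022]
side ('dot', 14) [0.37  0.485 0.022]
```

Grasp orange and carry it to slot B.

```bash
python3 -m creep '[{"x":0,"y":0,"z":-0.04,"wx":0,"wy":0,"wz":0,"hand":0.08},{"x":0,"y":0,"z":-0.04,"wx":0,"wy":0,"wz":0,"hand":0.08},{"x":0,"y":0,"z":-0.033,"wx":0,"wy":0,"wz":0,"hand":0.08},{"x":0,"y":0,"z":0,"wx":0,"wy":0,"wz":0,"hand":0.08},{"x":0,"y":0,"z":0,"wx":0,"wy":0,"wz":0,"hand":0.04},{"x":0,"y":0,"z":0,"wx":0,"wy":0,"wz":0,"hand":0.04},{"x":0,"y":0,"z":0,"wx":0,"wy":0,"wz":0,"hand":0.04},{"x":0,"y":0,"z":0,"wx":0,"wy":0,"wz":0,"hand":0.04},{"x":0,"y":0,"z":0,"wx":0,"wy":0,"wz":0,"hand":0.04}]' 15; python3 -m creep '[{"x":0,"y":0,"z":0.05,"wx":0,"wy":0,"wz":0,"hand":0.04},{"x":0,"y":0,"z":0.05,"wx":0,"wy":0,"wz":0,"hand":0.04},{"x":0,"y":0,"z":0.04,"wx":0,"wy":0,"wz":0,"hand":0.04},{"x":0.005,"y":-0.053,"z":0,"wx":0,"wy":0,"wz":0,"hand":0.04},{"x":0.005,"y":-0.053,"z":0,"wx":0,"wy":0,"wz":0,"hand":0.04},{"x":0.005,"y":-0.052,"z":0,"wx":0,"wy":0,"wz":0,"hand":0.04},{"x":0.005,"y":-0.052,"z":0,"wx":0,"wy":0,"wz":0,"hand":0.04},{"x":0.005,"y":-0.052,"z":0,"wx":0,"wy":0,"wz":0,"hand":0.04},{"x":0.006,"y":-0.052,"z":0,"wx":0,"wy":0,"wz":0,"hand":0.04}]'; python3 -m creep '[{"x":0,"y":0,"z":0,"wx":0,"wy":0,"wz":0,"hand":0.04},{"x":0,"y":0,"z":0,"wx":0,"wy":0,"wz":0,"hand":0.04}]'
```

```text
t: 27.95
tool_pos: [0.484, 0.0691, 0.041]
orientation: [2.161, 2.278, 0.002]
force: [-1.4, -0.4, 6.6]
opening: 0.0491
t: 29.08
tool_pos: [0.5139, -0.2465, 0.1796]
orientation: [-2.162, -2.278, 0.0]
force: [0.4, 0.9, -0.8]
opening: 0.0494
t: 29.32
tool_pos: [0.5138, -0.2446, 0.1793]
orientation: [-2.162, -2.277, -0.0]
force: [0.9, -0.2, -1.4]
opening: 0.0491
```

```bash
python3 -m creep '[{"x":0.001,"y":0,"z":-0.04,"wx":0,"wy":0,"wz":0,"hand":0.04},{"x":0,"y":0,"z":-0.04,"wx":0,"wy":0,"wz":0,"hand":0.04},{"x":0,"y":0,"z":-0.035,"wx":0,"wy":0,"wz":0,"hand":0.04},{"x":0,"y":0,"z":-0.012,"wx":0,"wy":0,"wz":0,"hand":0.04},{"x":0,"y":0,"z":0,"wx":0,"wy":0,"wz":0,"hand":0.04},{"x":0,"y":0,"z":0,"wx":0,"wy":0,"wz":0,"hand":0.04},{"x":0,"y":0,"z":0,"wx":0,"wy":0,"wz":0,"hand":0.04}]'; python3 -m creep '[{"x":0,"y":0,"z":-0.004,"wx":0,"wy":0,"wz":0,"hand":0.04},{"x":0,"y":0,"z":0,"wx":0,"wy":0,"wz":0,"hand":0.04},{"x":0,"y":0,"z":0,"wx":0,"wy":0,"wz":0,"hand":0.04}]'
```

```text
t: 30.2
tool_pos: [0.5164, -0.2456, 0.0549]
orientation: [2.16, 2.277, 0.001]
force: [-0.2, 0.1, -1.3]
opening: 0.0494
t: 30.58
tool_pos: [0.5151, -0.245, 0.0489]
orientation: [-2.162, -2.279, 0.0]
force: [0.6, -0.3, -0.8]
opening: 0.0489
```

```bash
python3 -m creep '[{"x":0,"y":0,"z":-0.002,"wx":0,"wy":0,"wz":0,"hand":0.04},{"x":0,"y":0,"z":-0.001,"wx":0,"wy":0,"wz":0,"hand":0.04},{"x":0,"y":0,"z":0,"wx":0,"wy":0,"wz":0,"hand":0.04}]';python3 -m creep '[{"x":0,"y":0,"z":0,"wx":0,"wy":0,"wz":0,"hand":0.066},{"x":0,"y":0,"z":0,"wx":0,"wy":0,"wz":0,"hand":0.066},{"x":0,"y":0,"z":0,"wx":0,"wy":0,"wz":0,"hand":0.066},{"x":0,"y":0,"z":0.02,"wx":0,"wy":0,"wz":0,"hand":0.066},{"x":0,"y":0,"z":0.04,"wx":0,"wy":0,"wz":0,"hand":0.066},{"x":0,"y":0,"z":0.047,"wx":0,"wy":0,"wz":0,"hand":0.066}]'; python3 -m creep '[{"x":0,"y":0.05,"z":0,"wx":0,"wy":0,"wz":0,"hand":0.08},{"x":0,"y":0.06,"z":0,"wx":0,"wy":0,"wz":0,"hand":0.08},{"x":0,"y":0.06,"z":0,"wx":0,"wy":0,"wz":0,"hand":0.08},{"x":0,"y":0.06,"z":0,"wx":0,"wy":0,"wz":0,"hand":0.08},{"x":-0.001,"y":0.06,"z":0,"wx":0,"wy":0,"wz":0,"hand":0.08},{"x":-0.001,"y":0.06,"z":0,"wx":0,"wy":0,"wz":0,"hand":0.08},{"x":-0.001,"y":0.059,"z":0,"wx":0,"wy":0,"wz":0,"hand":0.08},{"x":0,"y":0,"z":0,"wx":0,"wy":0,"wz":0,"hand":0.08},{"x":0,"y":0,"z":0,"wx":0,"wy":0,"wz":0,"hand":0.08}]'; python3 find.py scene side
```

```text
t: 30.95
tool_pos: [0.5152, -0.245, 0.046]
orientation: [-2.162, -2.279, 0.0]
force: [-0.5, 0.2, 1.0]
opening: 0.0489
t: 31.7
tool_pos: [0.5148, -0.2448, 0.1549]
orientation: [-2.162, -2.278, 0.0]
force: [0.5, 0.4, -0.2]
opening: 0.0659
t: 32.83
tool_pos: [0.5124, 0.1639, 0.154]
orientation: [2.161, 2.279, 0.001]
force: [-0.4, -0.5, -0.2]
opening: 0.0802
scene ('blue', 3) [0.513 0.161 0.048 0.047 0.081]
scene ('orange', 1) [ 0.515 -0.248  0.047  0.043  0.083]
scene brush [0.629 0.264 0.629 0.265 0.629 0.264]
scene ('dot', 1) [0.372 0.482 0.025]
scene ('dot', 2) [0.337 0.28  0.023]
scene ('dot', 3) [0.502 0.46  0.025]
scene ('dot', 4) [0.467 0.259 0.023]
side ('blue', 1) [0.509 0.166 0.046 0.049 0.078]
side ('orange', 1) [ 0.513 -0.245  0.047  0.052  0.081]
side ('white', 2) [ 0.69  -0.363  0.052  0.041  0.085]
side brush [0.625 0.273 0.625 0.273 0.623 0.274]
side ('dot', 7) [0.535 0.188 0.266]
side ('dot', 16) [0.467 0.259 0.021]
side ('dot', 17) [0.337 0.281 0.022]
side ('dot', 18) [0.501 0.463 0.022]
side ('dot', 19) [0.37  0.485 0.022]
```

```bash
python3 -m creep '[{"x":-0.001,"y":0,"z":-0.04,"wx":0,"wy":0,"wz":0,"hand":0.08},{"x":0,"y":0,"z":-0.04,"wx":0,"wy":0,"wz":0,"hand":0.08},{"x":0,"y":0,"z":-0.033,"wx":0,"wy":0,"wz":0,"hand":0.08},{"x":0,"y":0,"z":0,"wx":0,"wy":0,"wz":0,"hand":0.08},{"x":0,"y":0,"z":0,"wx":0,"wy":0,"wz":0,"hand":0.04},{"x":0,"y":0,"z":0,"wx":0,"wy":0,"wz":0,"hand":0.04},{"x":0,"y":0,"z":0,"wx":0,"wy":0,"wz":0,"hand":0.04},{"x":0,"y":0,"z":0,"wx":0,"wy":0,"wz":0,"hand":0.04},{"x":0,"y":0,"z":0,"wx":0,"wy":0,"wz":0,"hand":0.04}]' 15; python3 -m creep '[{"x":0,"y":0,"z":0.05,"wx":0,"wy":0,"wz":0,"hand":0.04},{"x":0,"y":0,"z":0.05,"wx":0,"wy":0,"wz":0,"hand":0.04},{"x":0,"y":0,"z":0.04,"wx":0,"wy":0,"wz":0,"hand":0.04},{"x":0,"y":-0.058,"z":0,"wx":0,"wy":0,"wz":0,"hand":0.04},{"x":0,"y":-0.058,"z":0,"wx":0,"wy":0,"wz":0,"hand":0.04},{"x":0,"y":-0.058,"z":0,"wx":0,"wy":0,"wz":0,"hand":0.04},{"x":0,"y":-0.058,"z":0,"wx":0,"wy":0,"wz":0,"hand":0.04},{"x":0,"y":-0.058,"z":0,"wx":0,"wy":0,"wz":0,"hand":0.04},{"x":0,"y":-0.058,"z":0,"wx":0,"wy":0,"wz":0,"hand":0.04}]'; python3 -m creep '[{"x":0,"y":0,"z":0,"wx":0,"wy":0,"wz":0,"hand":0.04},{"x":0,"y":0,"z":0,"wx":0,"wy":0,"wz":0,"hand":0.04}]'
```

```text
t: 34.05
tool_pos: [0.512, 0.1642, 0.041]
orientation: [2.162, 2.278, 0.002]
force: [-0.9, -0.2, 5.6]
opening: 0.0488
t: 35.17
tool_pos: [0.5107, -0.1856, 0.1798]
orientation: [-2.162, -2.279, -0.0]
force: [0.4, -0.3, -1.4]
opening: 0.049
t: 35.42
tool_pos: [0.5108, -0.1836, 0.1795]
orientation: [-2.163, -2.277, -0.0]
force: [-0.8, 0.4, -0.4]
opening: 0.0485
```

```bash
python3 -m creep '[{"x":0.001,"y":0,"z":-0.04,"wx":0,"wy":0,"wz":0,"hand":0.04},{"x":0,"y":0,"z":-0.04,"wx":0,"wy":0,"wz":0,"hand":0.04},{"x":0,"y":0,"z":-0.035,"wx":0,"wy":0,"wz":0,"hand":0.04},{"x":0,"y":0,"z":-0.014,"wx":0,"wy":0,"wz":0,"hand":0.04},{"x":0,"y":0,"z":-0.002,"wx":0,"wy":0,"wz":0,"hand":0.04},{"x":0,"y":0,"z":-0.002,"wx":0,"wy":0,"wz":0,"hand":0.04},{"x":0,"y":0,"z":0,"wx":0,"wy":0,"wz":0,"hand":0.04},{"x":0,"y":0,"z":0,"wx":0,"wy":0,"wz":0,"hand":0.04}]'; python3 -m creep '[{"x":0,"y":0,"z":-0.001,"wx":0,"wy":0,"wz":0,"hand":0.04},{"x":0,"y":0,"z":0,"wx":0,"wy":0,"wz":0,"hand":0.04}]'
```

```text
t: 36.42
tool_pos: [0.5129, -0.1844, 0.048]
orientation: [2.162, 2.278, 0.001]
force: [-0.1, 0.7, -1.3]
opening: 0.049
t: 36.67
tool_pos: [0.5122, -0.1841, 0.0461]
orientation: [2.163, 2.279, 0.0]
force: [-0.3, -0.9, -0.4]
opening: 0.0487
```

```bash
python3 -m creep '[{"x":0,"y":0,"z":-0.001,"wx":0,"wy":0,"wz":0,"hand":0.04},{"x":0,"y":0,"z":0,"wx":0,"wy":0,"wz":0,"hand":0.066},{"x":0,"y":0,"z":0,"wx":0,"wy":0,"wz":0,"hand":0.066},{"x":0,"y":0,"z":0,"wx":0,"wy":0,"wz":0,"hand":0.066},{"x":0,"y":0,"z":0.02,"wx":0,"wy":0,"wz":0,"hand":0.066},{"x":0,"y":0,"z":0.04,"wx":0,"wy":0,"wz":0,"hand":0.066},{"x":0,"y":0,"z":0.06,"wx":0,"wy":0,"wz":0,"hand":0.066}]'; python3 -m creep '[{"x":-0.009,"y":0.05,"z":0.02,"wx":0,"wy":0,"wz":9.7,"hand":0.07},{"x":-0.009,"y":0.056,"z":0,"wx":0,"wy":0,"wz":9.7,"hand":0.07},{"x":-0.009,"y":0.056,"z":0,"wx":0,"wy":0,"wz":9.7,"hand":0.07},{"x":-0.009,"y":0.056,"z":0,"wx":0,"wy":0,"wz":9.7,"hand":0.07},{"x":-0.009,"y":0.056,"z":0,"wx":0,"wy":0,"wz":9.7,"hand":0.07},{"x":-0.009,"y":0.056,"z":0,"wx":0,"wy":0,"wz":9.7,"hand":0.07},{"x":-0.009,"y":0.056,"z":0,"wx":0,"wy":0,"wz":9.7,"hand":0.07},{"x":-0.009,"y":0.056,"z":0,"wx":0,"wy":0,"wz":9.6,"hand":0.07},{"x":-0.009,"y":0.056,"z":0,"wx":0,"wy":0,"wz":0,"hand":0.07},{"x":-0.011,"y":0.057,"z":0,"wx":0,"wy":0,"wz":0,"hand":0.07}]';python3 -m creep '[{"x":0,"y":0,"z":0,"wx":0,"wy":0,"wz":0,"hand":0.07},{"x":0,"y":0,"z":0,"wx":0,"wy":0,"wz":0,"hand":0.07}]'; python3 find.py scene side
python3 - <<'E'
from find import *
a=[]
for n in("scene","side"):
    im,d,c=shot(n); a.append(im[:,:,::-1])
cv2.imwrite("pics/s5.png",cv2.resize(np.hstack(a),(800,300)))
E
```

```text
t: 37.55
tool_pos: [0.5105, -0.1833, 0.164]
orientation: [-2.16, -2.276, 0.002]
force: [0.7, -0.2, 0.9]
opening: 0.066
t: 38.8
tool_pos: [0.4197, 0.3728, 0.185]
orientation: [0.26, 3.13, 0.0]
force: [1.1, -0.3, -0.2]
opening: 0.0699
t: 39.05
tool_pos: [0.42, 0.3708, 0.1846]
orientation: [-0.259, -3.131, 0.001]
force: [-0.4, -0.0, 0.1]
opening: 0.07
scene ('blue', 2) [ 0.512 -0.187  0.048  0.046  0.085]
scene ('orange', 1) [ 0.515 -0.248  0.049  0.044  0.084]
scene brush [0.63  0.265 0.63  0.265 0.63  0.264]
scene ('dot', 1) [0.371 0.482 0.024]
scene ('dot', 2) [0.337 0.279 0.024]
scene ('dot', 3) [0.5   0.462 0.023]
scene ('dot', 4) [0.468 0.259 0.024]
side ('white', 3) [ 0.69  -0.362  0.053  0.038  0.085]
side brush [0.624 0.273 0.605 0.293 0.623 0.274]
side ('dot', 14) [0.428 0.377 0.303]
side ('dot', 29) [0.467 0.26  0.022]
side ('dot', 30) [0.337 0.281 0.022]
side ('dot', 31) [0.502 0.463 0.021]
side ('dot', 32) [0.37  0.485 0.023]
```

View pics/s5.png

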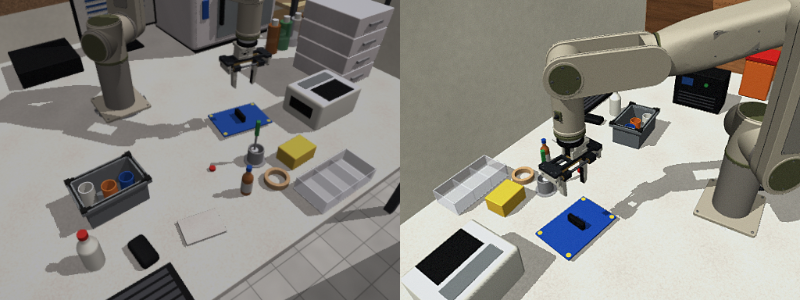

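The view shows white, orange and blue standing in the box at (88,190), (109,187) and (127,177), the brush standing in its holder, and the lid unmoved. Next I grasp the lid handle.

```bash
python3 -m creep '[{"x":0,"y":0,"z":-0.05,"wx":0,"wy":0,"wz":0,"hand":0.07},{"x":0,"y":0,"z":-0.05,"wx":0,"wy":0,"wz":0,"hand":0.07},{"x":0,"y":0,"z":-0.04,"wx":0,"wy":0,"wz":0,"hand":0.07},{"x":0,"y":0,"z":-0.012,"wx":0,"wy":0,"wz":0,"hand":0.07},{"x":0,"y":0,"z":0,"wx":0,"wy":0,"wz":0,"hand":0.07},{"x":0,"y":0,"z":0,"wx":0,"wy":0,"wz":0,"hand":0.07},{"x":0,"y":0,"z":0,"wx":0,"wy":0,"wz":0,"hand":0.07}]'
```

```text
t: 40.12
tool_pos: [0.4215, 0.3719, 0.0351]
orientation: [0.26, 3.128, 0.003]
force: [0.7, 0.4, -0.6]
opening: 0.0696
```

```bash
python3 -m creep '[{"x":-0.002,"y":0,"z":-0.006,"wx":0,"wy":0,"wz":0,"hand":0.07},{"x":0,"y":0,"z":0,"wx":0,"wy":0,"wz":0,"hand":0.07},{"x":0,"y":0,"z":0,"wx":0,"wy":0,"wz":0,"hand":0.01},{"x":0,"y":0,"z":0,"wx":0,"wy":0,"wz":0,"hand":0.01},{"x":0,"y":0,"z":0,"wx":0,"wy":0,"wz":0,"hand":0.01},{"x":0,"y":0,"z":0,"wx":0,"wy":0,"wz":0,"hand":0.01},{"x":0,"y":0,"z":0,"wx":0,"wy":0,"wz":0,"hand":0.01},{"x":0,"y":0,"z":0,"wx":0,"wy":0,"wz":0,"hand":0.01},{"x":0,"y":0,"z":0,"wx":0,"wy":0,"wz":0,"hand":0.01}]' 45
```

```text
t: 41.25
tool_pos: [0.4182, 0.3711, 0.027]
orientation: [0.26, 3.131, 0.0]
force: [0.2, 0.9, -0.2]
opening: 0.0156
```

```bash
python3 -m creep '[{"x":0,"y":0,"z":0.03,"wx":0,"wy":0,"wz":0,"hand":0.01},{"x":0,"y":0,"z":0.05,"wx":0,"wy":0,"wz":0,"hand":0.01},{"x":0,"y":0,"z":0.05,"wx":0,"wy":0,"wz":0,"hand":0.01},{"x":0,"y":0,"z":0.05,"wx":0,"wy":0,"wz":0,"hand":0.01},{"x":0.002,"y":-0.02,"z":0,"wx":0,"wy":0,"wz":1,"hand":0.01},{"x":0.006,"y":-0.04,"z":0,"wx":0,"wy":0,"wz":2,"hand":0.01},{"x":0.008,"y":-0.05,"z":0,"wx":0,"wy":0,"wz":2,"hand":0.01},{"x":0.008,"y":-0.05,"z":0,"wx":0,"wy":0,"wz":2,"hand":0.01},{"x":0.008,"y":-0.05,"z":0,"wx":0,"wy":0,"wz":2,"hand":0.01},{"x":0.008,"y":-0.05,"z":0,"wx":0,"wy":0,"wz":2,"hand":0.01}]';  python3 -m creep '[{"x":0.008,"y":-0.05,"z":0,"wx":0,"wy":0,"wz":1.5,"hand":0.01},{"x":0.008,"y":-0.05,"z":0,"wx":0,"wy":0,"wz":0,"hand":0.01},{"x":0.008,"y":-0.05,"z":0,"wx":0,"wy":0,"wz":0,"hand":0.01},{"x":0.008,"y":-0.05,"z":0,"wx":0,"wy":0,"wz":0,"hand":0.01},{"x":0.008,"y":-0.05,"z":0,"wx":0,"wy":0,"wz":0,"hand":0.01},{"x":0.008,"y":-0.05,"z":0,"wx":0,"wy":0,"wz":0,"hand":0.01},{"x":0.006,"y":-0.04,"z":0,"wx":0,"wy":0,"wz":0,"hand":0.01},{"x":0.002,"y":-0.017,"z":0,"wx":0,"wy":0,"wz":0,"hand":0.01},{"x":0,"y":0,"z":0,"wx":0,"wy":0,"wz":0,"hand":0.01},{"x":0,"y":0,"z":0,"wx":0,"wy":0,"wz":0,"hand":0.01}]'; python3 find.py scene side|grep dot
python3 - <<'E'
from find import *
print(robot.read_state()["q"])
a=[]
for n,(u,v) in {"scene":(140,210),"side":(300,130)}.items():
    im,d,c=shot(n); a.append(cv2.resize(im[v-80:v+80,u-80:u+80,::-1],None,fx=2.5,fy=2.5))
cv2.imwrite("pics/c6.png",np.hstack(a))
E
```

```text
t: 42.5
tool_pos: [0.4577, 0.1094, 0.2064]
orientation: [0.043, -3.14, 0.0]
force: [1.0, 0.6, -3.1]
opening: 0.0159
t: 43.75
tool_pos: [0.514, -0.2448, 0.2067]
orientation: [0.083, -3.14, -0.001]
force: [0.9, 0.5, -4.2]
opening: 0.0156
scene ('dot', 1) [ 0.444 -0.145  0.204]
scene ('dot', 3) [ 0.576 -0.139  0.204]
scene ('dot', 4) [ 0.455 -0.352  0.203]
scene ('dot', 5) [ 0.587 -0.344  0.203]
side ('dot', 5) [ 0.485 -0.433  0.161]
side ('dot', 6) [ 0.574 -0.132  0.204]
side ('dot', 7) [ 0.443 -0.141  0.203]
[-5.34242861e-01  5.39479951e-02  1.59056449e+00  3.36547851e-04
  1.49733135e+00 -2.15890246e+00]
```

View pics/c6.png

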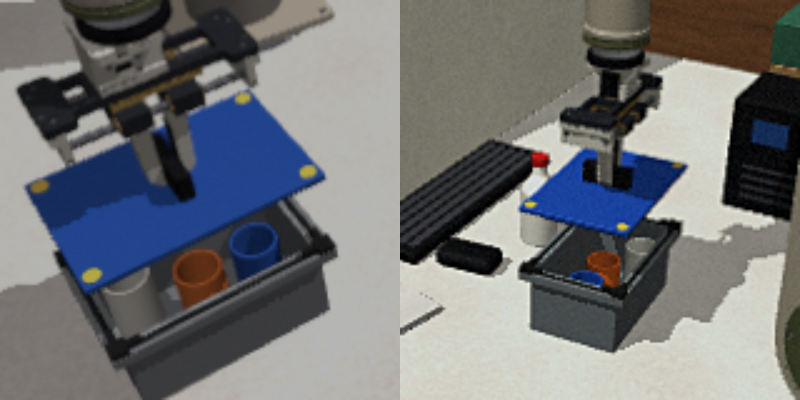

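```bash
python3 -m creep '[{"x":0,"y":0,"z":-0.03,"wx":0,"wy":0,"wz":0,"hand":0.01},{"x":0,"y":0,"z":-0.03,"wx":0,"wy":0,"wz":0,"hand":0.01},{"x":0,"y":0,"z":-0.01,"wx":0,"wy":0,"wz":0,"hand":0.01},{"x":0,"y":0,"z":0,"wx":0,"wy":0,"wz":0,"hand":0.01},{"x":0,"y":0,"z":0,"wx":0,"wy":0,"wz":0,"hand":0.01}]'; python3 -m creep '[{"x":0,"y":0,"z":-0.006,"wx":0,"wy":0,"wz":0,"hand":0.01},{"x":0,"y":0,"z":-0.006,"wx":0,"wy":0,"wz":0,"hand":0.01},{"x":0,"y":0,"z":0,"wx":0,"wy":0,"wz":0,"hand":0.01},{"x":0,"y":0,"z":0,"wx":0,"wy":0,"wz":0,"hand":0.01}]'
```

```text
t: 44.58
tool_pos: [0.5151, -0.2464, 0.1387]
orientation: [-0.082, 3.138, -0.002]
force: [0.6, 0.0, -3.8]
opening: 0.0157
t: 45.08
tool_pos: [0.5141, -0.246, 0.1249]
orientation: [0.082, -3.14, -0.0]
force: [-0.2, 1.4, -3.1]
opening: 0.0157
```

```bash
python3 -m creep '[{"x":0,"y":0,"z":-0.002,"wx":0,"wy":0,"wz":0,"hand":0.01},{"x":0,"y":0,"z":0,"wx":0,"wy":0,"wz":0,"hand":0.01}]'; python3 -m creep '[{"x":0,"y":0,"z":-0.0015,"wx":0,"wy":0,"wz":0,"hand":0.01},{"x":0,"y":0,"z":0,"wx":0,"wy":0,"wz":0,"hand":0.01}]'
```

```text
t: 45.32
tool_pos: [0.5141, -0.246, 0.1229]
orientation: [0.082, -3.14, -0.0]
force: [-0.0, -0.4, -3.8]
opening: 0.0156
t: 45.58
tool_pos: [0.5141, -0.2459, 0.1213]
orientation: [0.082, -3.14, -0.0]
force: [0.3, -0.2, -3.4]
opening: 0.0157
```

```bash
python3 -m creep '[{"x":0,"y":0,"z":-0.001,"wx":0,"wy":0,"wz":0,"hand":0.01},{"x":0,"y":0,"z":0,"wx":0,"wy":0,"wz":0,"hand":0.01}]'; python3 -m creep '[{"x":0,"y":0,"z":0,"wx":0,"wy":0,"wz":0,"hand":0.05},{"x":0,"y":0,"z":0,"wx":0,"wy":0,"wz":0,"hand":0.05},{"x":0,"y":0,"z":0,"wx":0,"wy":0,"wz":0,"hand":0.05},{"x":0,"y":0,"z":0,"wx":0,"wy":0,"wz":0,"hand":0.05},{"x":0,"y":0,"z":0.03,"wx":0,"wy":0,"wz":0,"hand":0.05},{"x":0,"y":0,"z":0.05,"wx":0,"wy":0,"wz":0,"hand":0.0},{"x":0,"y":0,"z":0.03,"wx":0,"wy":0,"wz":0,"hand":0.0},{"x":0,"y":0,"z":0,"wx":0,"wy":0,"wz":0,"hand":0.0},{"x":0,"y":0,"z":0,"wx":0,"wy":0,"wz":0,"hand":0.0}]'; python3 find.py scene side|grep dot
```

```text
t: 45.82
tool_pos: [0.5143, -0.2461, 0.121]
orientation: [-0.082, 3.14, -0.0]
force: [-1.8, 1.3, 1.8]
opening: 0.0157
t: 46.95
tool_pos: [0.5138, -0.2457, 0.2292]
orientation: [0.082, -3.139, -0.001]
force: [-0.1, 0.1, 0.2]
opening: 0.0143
scene ('dot', 2) [ 0.444 -0.146  0.118]
scene ('dot', 3) [ 0.575 -0.139  0.118]
scene ('dot', 4) [ 0.455 -0.353  0.117]
scene ('dot', 5) [ 0.587 -0.346  0.117]
side ('dot', 4) [ 0.587 -0.345  0.117]
side ('dot', 5) [ 0.456 -0.35   0.117]
side ('dot', 6) [ 0.574 -0.135  0.117]
side ('dot', 7) [ 0.443 -0.145  0.116]
```

The lid rests level on the unpressed gasket with all dots at about z 0.117. I'll press the first corner.

```bash
python3 -m creep '[{"x":-0.029,"y":-0.053,"z":0,"wx":0,"wy":0,"wz":0,"hand":0},{"x":-0.029,"y":-0.053,"z":-0.03,"wx":0,"wy":0,"wz":0,"hand":0},{"x":0,"y":0,"z":-0.05,"wx":0,"wy":0,"wz":0,"hand":0},{"x":0,"y":0,"z":-0.02,"wx":0,"wy":0,"wz":0,"hand":0},{"x":0,"y":0,"z":0,"wx":0,"wy":0,"wz":0,"hand":0},{"x":0,"y":0,"z":0,"wx":0,"wy":0,"wz":0,"hand":0}]'; python3 -m creep '[{"x":0,"y":0,"z":-0.008,"wx":0,"wy":0,"wz":0,"hand":0},{"x":0,"y":0,"z":-0.004,"wx":0,"wy":0,"wz":0,"hand":0},{"x":0,"y":0,"z":-0.004,"wx":0,"wy":0,"wz":0,"hand":0},{"x":0,"y":0,"z":-0.003,"wx":0,"wy":0,"wz":0,"hand":0},{"x":0,"y":0,"z":0,"wx":0,"wy":0,"wz":0,"hand":0}]'
```

```text
t: 47.8
tool_pos: [0.4595, -0.3482, 0.1345]
orientation: [-0.084, 3.139, -0.002]
force: [-0.4, -0.4, 0.5]
opening: 0.0005
t: 48.42
tool_pos: [0.4584, -0.3482, 0.1145]
orientation: [-0.082, 3.14, -0.001]
force: [-2.4, 1.1, 6.9]
opening: 0.0005
```

```bash
python3 -m creep '[{"x":-0.003,"y":-0.003,"z":0.007,"wx":0,"wy":0,"wz":0,"hand":0},{"x":0,"y":0,"z":-0.007,"wx":0,"wy":0,"wz":0,"hand":0},{"x":0,"y":0,"z":-0.003,"wx":0,"wy":0,"wz":0,"hand":0},{"x":0,"y":0,"z":-0.003,"wx":0,"wy":0,"wz":0,"hand":0},{"x":0,"y":0,"z":0,"wx":0,"wy":0,"wz":0,"hand":0}]';python3 -m creep '[{"x":0,"y":0,"z":-0.001,"wx":0,"wy":0,"wz":0,"hand":0},{"x":0,"y":0,"z":0,"wx":0,"wy":0,"wz":0,"hand":0},{"x":0,"y":0,"z":0,"wx":0,"wy":0,"wz":0,"hand":0}]'
```

```text
t: 49.05
tool_pos: [0.4558, -0.3523, 0.1093]
orientation: [-0.082, 3.139, -0.004]
force: [-3.3, -1.1, 12.4]
opening: 0.0007
t: 49.42
tool_pos: [0.4558, -0.3523, 0.1092]
orientation: [-0.082, 3.139, -0.004]
force: [-6.2, 2.7, 17.4]
opening: 0.0004
```

```bash
python3 -m creep '[{"x":0,"y":0,"z":-0.0015,"wx":0,"wy":0,"wz":0,"hand":0},{"x":0,"y":0,"z":0,"wx":0,"wy":0,"wz":0,"hand":0}]'; python3 find.py scene side|grep dot;  python3 -m creep '[{"x":0,"y":0,"z":0.03,"wx":0,"wy":0,"wz":0,"hand":0},{"x":0,"y":0,"z":0,"wx":0,"wy":0,"wz":0,"hand":0},{"x":0,"y":0,"z":0,"wx":0,"wy":0,"wz":0,"hand":0}]'; python3 find.py scene side|grep dot
```

```text
t: 49.68
tool_pos: [0.4559, -0.3524, 0.109]
orientation: [-0.082, 3.139, -0.005]
force: [-9.9, 4.9, 28.6]
opening: 0.0006
scene ('dot', 2) [ 0.444 -0.147  0.118]
scene ('dot', 3) [ 0.575 -0.14   0.126]
scene ('dot', 4) [ 0.586 -0.347  0.117]
side ('dot', 1) [ 0.587 -0.346  0.117]
side ('dot', 2) [ 0.574 -0.137  0.125]
side ('dot', 3) [ 0.444 -0.144  0.117]
t: 50.15
tool_pos: [0.455, -0.3508, 0.134]
orientation: [0.082, -3.14, -0.001]
force: [-0.7, 0.2, 0.4]
opening: 0.0004
scene ('dot', 2) [ 0.444 -0.146  0.118]
scene ('dot', 3) [ 0.575 -0.139  0.118]
scene ('dot', 4) [ 0.455 -0.353  0.117]
scene ('dot', 5) [ 0.586 -0.346  0.117]
side ('dot', 2) [ 0.586 -0.343  0.118]
side ('dot', 3) [ 0.455 -0.349  0.117]
side ('dot', 4) [ 0.575 -0.136  0.116]
side ('dot', 5) [ 0.444 -0.145  0.116]
side ('dot', 12) [0.666 0.375 0.006]
```

```bash
python3 -m creep '[{"x":-0.003,"y":0.05,"z":0,"wx":0,"wy":0,"wz":0,"hand":0},{"x":-0.003,"y":0.052,"z":0,"wx":0,"wy":0,"wz":0,"hand":0},{"x":-0.003,"y":0.052,"z":0,"wx":0,"wy":0,"wz":0,"hand":0},{"x":-0.003,"y":0.052,"z":0,"wx":0,"wy":0,"wz":0,"hand":0},{"x":0,"y":0,"z":0,"wx":0,"wy":0,"wz":0,"hand":0},{"x":0,"y":0,"z":0,"wx":0,"wy":0,"wz":0,"hand":0}]'; python3 -m creep '[{"x":0,"y":0,"z":-0.012,"wx":0,"wy":0,"wz":0,"hand":0},{"x":0,"y":0,"z":-0.005,"wx":0,"wy":0,"wz":0,"hand":0},{"x":0,"y":0,"z":-0.004,"wx":0,"wy":0,"wz":0,"hand":0},{"x":0,"y":0,"z":-0.004,"wx":0,"wy":0,"wz":0,"hand":0},{"x":0,"y":0,"z":-0.002,"wx":0,"wy":0,"wz":0,"hand":0},{"x":0,"y":0,"z":0,"wx":0,"wy":0,"wz":0,"hand":0}]'
```

```text
t: 51.0
tool_pos: [0.4431, -0.1452, 0.1346]
orientation: [0.084, -3.14, 0.0]
force: [0.4, -0.6, -0.3]
opening: 0.0003
t: 51.75
tool_pos: [0.4426, -0.1458, 0.1089]
orientation: [0.081, -3.139, 0.0]
force: [-9.7, 1.2, 13.6]
opening: 0.0004
```

Press a little more, then move on to c2 (+x,+y) at (.575,-.138).

```bash
python3 -m creep '[{"x":0,"y":0,"z":-0.0025,"wx":0,"wy":0,"wz":0,"hand":0},{"x":0,"y":0,"z":0,"wx":0,"wy":0,"wz":0,"hand":0}]';  python3 -m creep '[{"x":0,"y":0,"z":0.03,"wx":0,"wy":0,"wz":0,"hand":0},{"x":0,"y":0,"z":0.0,"wx":0,"wy":0,"wz":0,"hand":0},{"x":0.043,"y":0.002,"z":0,"wx":0,"wy":0,"wz":0,"hand":0},{"x":0.044,"y":0.002,"z":0,"wx":0,"wy":0,"wz":0,"hand":0},{"x":0.044,"y":0.003,"z":0,"wx":0,"wy":0,"wz":0,"hand":0},{"x":0,"y":0,"z":0,"wx":0,"wy":0,"wz":0,"hand":0},{"x":0,"y":0,"z":0,"wx":0,"wy":0,"wz":0,"hand":0}]'; python3 find.py scene side|grep dot; python3 -m creep '[{"x":0,"y":0,"z":-0.012,"wx":0,"wy":0,"wz":0,"hand":0},{"x":0,"y":0,"z":-0.005,"wx":0,"wy":0,"wz":0,"hand":0},{"x":0,"y":0,"z":-0.004,"wx":0,"wy":0,"wz":0,"hand":0},{"x":0,"y":0,"z":-0.004,"wx":0,"wy":0,"wz":0,"hand":0},{"x":0,"y":0,"z":-0.003,"wx":0,"wy":0,"wz":0,"hand":0},{"x":0,"y":0,"z":0,"wx":0,"wy":0,"wz":0,"hand":0}]'
```

```text
t: 52.0
tool_pos: [0.4427, -0.1458, 0.1086]
orientation: [0.081, -3.139, 0.0]
force: [-18.9, 5.8, 34.0]
opening: 0.0002
t: 52.88
tool_pos: [0.5733, -0.1381, 0.1341]
orientation: [0.082, -3.138, -0.001]
force: [-0.2, 1.2, 0.3]
opening: 0.0003
scene ('dot', 3) [ 0.575 -0.139  0.118]
scene ('dot', 4) [ 0.454 -0.353  0.11 ]
scene ('dot', 5) [ 0.586 -0.346  0.117]
side ('dot', 4) [ 0.586 -0.344  0.118]
side ('dot', 5) [ 0.454 -0.351  0.109]
side ('dot', 6) [ 0.575 -0.138  0.116]
side ('dot', 7) [ 0.443 -0.142  0.11 ]
side ('dot', 11) [0.665 0.353 0.017]
side ('dot', 12) [0.667 0.361 0.011]
t: 53.72
tool_pos: [0.5743, -0.1379, 0.1087]
orientation: [-0.082, 3.14, 0.0]
force: [-4.0, 1.8, 8.4]
opening: 0.0007
```

```bash
python3 -m creep '[{"x":0,"y":0,"z":-0.0025,"wx":0,"wy":0,"wz":0,"hand":0},{"x":0,"y":0,"z":0,"wx":0,"wy":0,"wz":0,"hand":0}]';  python3 -m creep '[{"x":0,"y":0,"z":0.03,"wx":0,"wy":0,"wz":0,"hand":0},{"x":0,"y":0,"z":0.0,"wx":0,"wy":0,"wz":0,"hand":0},{"x":0.003,"y":-0.051,"z":0,"wx":0,"wy":0,"wz":0,"hand":0},{"x":0.003,"y":-0.052,"z":0,"wx":0,"wy":0,"wz":0,"hand":0},{"x":0.003,"y":-0.052,"z":0,"wx":0,"wy":0,"wz":0,"hand":0},{"x":0.003,"y":-0.052,"z":0,"wx":0,"wy":0,"wz":0,"hand":0},{"x":0,"y":0,"z":0,"wx":0,"wy":0,"wz":0,"hand":0},{"x":0,"y":0,"z":0,"wx":0,"wy":0,"wz":0,"hand":0}]'; python3 -m creep '[{"x":0,"y":0,"z":-0.012,"wx":0,"wy":0,"wz":0,"hand":0},{"x":0,"y":0,"z":-0.005,"wx":0,"wy":0,"wz":0,"hand":0},{"x":0,"y":0,"z":-0.004,"wx":0,"wy":0,"wz":0,"hand":0},{"x":0,"y":0,"z":-0.004,"wx":0,"wy":0,"wz":0,"hand":0},{"x":0,"y":0,"z":-0.003,"wx":0,"wy":0,"wz":0,"hand":0},{"x":0,"y":0,"z":0,"wx":0,"wy":0,"wz":0,"hand":0}]'
```

```text
t: 53.98
tool_pos: [0.5745, -0.1379, 0.1085]
orientation: [-0.083, 3.14, -0.0]
force: [-12.8, 5.0, 24.0]
opening: 0.0004
t: 54.98
tool_pos: [0.5858, -0.3446, 0.1338]
orientation: [0.081, -3.139, -0.002]
force: [0.1, 1.0, 0.3]
opening: 0.0004
t: 55.72
tool_pos: [0.5865, -0.3441, 0.1083]
orientation: [-0.084, 3.14, 0.001]
force: [-4.3, 3.2, 8.8]
opening: 0.0007
```

```bash
python3 -m creep '[{"x":0,"y":0,"z":-0.0025,"wx":0,"wy":0,"wz":0,"hand":0},{"x":0,"y":0,"z":0,"wx":0,"wy":0,"wz":0,"hand":0}]';  python3 -m creep '[{"x":0,"y":0,"z":0.04,"wx":0,"wy":0,"wz":0,"hand":0},{"x":0,"y":0.0,"z":0.06,"wx":0,"wy":0,"wz":0,"hand":0},{"x":-0.04,"y":0.06,"z":0.06,"wx":0,"wy":0,"wz":0,"hand":0},{"x":-0.02,"y":0.06,"z":0,"wx":0,"wy":0,"wz":0,"hand":0},{"x":0,"y":0.06,"z":0,"wx":0,"wy":0,"wz":0,"hand":0},{"x":0,"y":0.06,"z":0,"wx":0,"wy":0,"wz":0,"hand":0},{"x":0,"y":0.06,"z":0,"wx":0,"wy":0,"wz":0,"hand":0},{"x":0,"y":0,"z":0,"wx":0,"wy":0,"wz":0,"hand":0},{"x":0,"y":0,"z":0,"wx":0,"wy":0,"wz":0,"hand":0}]'
python3 - <<'E'
from find import *
for n in("scene","side"):
    im,d,c=shot(n,n+"9"); o,P=find(n,im,d,c)
    for k,v in o.items(): print(n,k,np.round(v,4))
    m=(rng(im,"blue")>0)&(P[...,1]<-.1)&(P[...,1]>-.4)&(P[...,0]<.65)&(P[...,2]>.095)&(P[...,2]<.125);q=P[m]
    A=np.c_[q[:,:2]-[.515,-.245],np.ones(len(q))];s=np.linalg.lstsq(A,q[:,2],rcond=None)[0];print("lid plane slopes,z",s.round(4))
    # other objects vs start
    P0=cloud(n,np.load(n+"0.npz")["d"],c)
    for nm,(x,y) in dict(culture=(.738,.142),tape=(.757,.265),notepad=(.768,-.06),mouse=(.75,-.25),wash=(.704,-.377),tip=(.711,.404)).items():
        f=lambda P:P[(abs(P[...,0]-x)<.06)&(abs(P[...,1]-y)<.075)&(P[...,2]>.012)][:,:2].mean(0).round(3)
        print(nm,f(P0),f(P),end=" ")
    print()
cv2.imwrite("pics/f.png",cv2.resize(np.hstack([cv2.imread("pics/scene9.png")[60:],cv2.imread("pics/side9.png")[60:]]),(800,253)))
E
```

```text
t: 55.98
tool_pos: [0.5867, -0.3442, 0.1083]
orientation: [-0.084, 3.14, -0.0]
force: [-9.4, 8.3, 21.9]
opening: 0.0005
t: 57.1
tool_pos: [0.5399, -0.0657, 0.2447]
orientation: [-0.085, 3.14, -0.001]
force: [-0.5, -0.8, -0.8]
opening: 0.0004
scene brush [0.6299 0.2642 0.6298 0.2641 0.63   0.2641]
scene ('dot', 2) [ 0.4447 -0.1466  0.1098]
scene ('dot', 3) [ 0.5766 -0.1401  0.1096]
scene ('dot', 4) [ 0.455  -0.3532  0.1092]
scene ('dot', 5) [ 0.5865 -0.3461  0.1092]
lid plane slopes,z [-0.0067  0.0034  0.1088]
culture [0.741 0.138] [0.741 0.138] tape [0.761 0.266] [0.761 0.266] notepad [ 0.768 -0.06 ] [ 0.768 -0.06 ] mouse [ 0.754 -0.251] [ 0.754 -0.251] wash [ 0.71  -0.377] [ 0.71  -0.377] tip [0.717 0.393] [0.717 0.393] 
side ('white', 3) [ 0.6901 -0.3629  0.0511  0.0412  0.0836]
side brush [0.624  0.273  0.6239 0.2722 0.6233 0.2735]
side ('dot', 5) [ 0.5865 -0.3453  0.1086]
side ('dot', 6) [ 0.4553 -0.3511  0.1084]
side ('dot', 7) [ 0.5745 -0.1355  0.1089]
side ('dot', 8) [ 0.4431 -0.1454  0.1082]
lid plane slopes,z [-0.0011 -0.0064  0.1076]
culture [0.723 0.154] [0.723 0.152] tape [0.769 0.285] [0.769 0.285] notepad [ 0.763 -0.056] [ 0.763 -0.058] mouse [ 0.741 -0.236] [ 0.741 -0.237] wash [ 0.684 -0.359] [ 0.681 -0.36 ] tip [0.694 0.421] [0.693 0.421]
```

View pics/f.png

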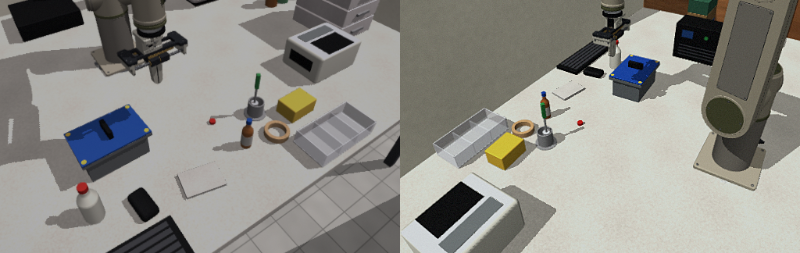

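```bash
python3 -c "
from plant import robot
print(robot.close_job())"
```

```text
the job is handed in; nothing more can be done
None
```

The job is done and handed in at about 57 s of the 210 s allowed. I scrubbed white, then blue, then orange (down, up to the mouth, down again), and put the brush back in its holder. All three cups went into the dry box, and I laid the lid on and pressed its four corners one at a time.

**Lid:** all four dots measure 0.108–0.110 m against 0.108 m for sealed, and the fitted lid plane is level within about 0.4°. Each corner stopped moving under 22–34 N.

**Cups:** all three were seen standing upright in the box before the lid went on; I could not see them after that.

**Brush:** it stands upright in its holder, about 5–6 mm from where it started inside the pot by the scene camera.

**Other things on the bench:** the culture bottle, wash bottle, tape, notepad, mouse and tip box measure within 3 mm of their starting positions. I checked the red cap by eye only.

**Scrub strokes:**
- Each cup's floor was confirmed by contact force at least once.
- On the first strokes in blue and orange I felt no contact, so I repeated their up-and-down strokes; their final down strokes read only 1.5 N and 4 N.
- At the mouth, the brush tip stopped about 3–5 mm below the rim.
- The brush slipped a few millimetres in the grip when it touched the cup floors.

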